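# Lay ripe apricots into the lower crate of the fruit stand by feel

## Robot

A 7-joint arm with a two-finger parallel gripper is mounted at the origin on a cart in front of the work surface, level with it; the furniture and walls round the work are solid. World frame = base frame: x ahead of the robot, y to its left, z up, the work surface at z = 0. Lengths are in m, angles in rad, forces in N, time in s.
With the tool pointing down it reaches from about 0.35 to 0.9 m from the base axis. Payload 19.9 kg.
Tool frame: the origin (TCP) lies on the centre line of the jaws, within the pads' length; the fingertips stand 14 mm ahead of it and the grasp point (between the pads) lies 5 mm behind it; z points along the fingers, y is the line along which they close (so a half turn about z gives the same grasp; the last joint's range is limited). The gripper opens to 94 mm and grips with 3 to 60 N. Pads are 16 mm wide; open, the fingers measure 119 mm over their backs; the gripper's body (75 mm by 177 mm) begins 78 mm behind the grasp point.
Start: joints at [1.188, 0.417, -0.01, 1.614, 0.005, 1.111, -0.053], TCP at [0.209, -0.589, 0.184] pointing down, gripper open.
Joint ranges: [-2.81, 2.81], [-0.39, 2.02], [-1.27, 1.25], [0.06, 2.57], [-1.19, 4.33], [0.19, 2], [-2.82, 2.82]. Speed limits (rad/s): [1.89, 1.89, 2.39, 2.39, 3.01, 3.01, 3.01].

## Interface

Orientations are given as a 3x3 rotation matrix whose columns are the frame's x, y, z axes.
In Python, from rig import manip gives the robot as it stands.
- The arm moves only by the tool apply_moves, never from a script. Its argument "rows" is a list of rows, each a list of 2 entries, a list of its own where there are three numbers: the shift along the tool's x, y, z in cm, then the turn, a rotation vector about the tool's x, y, z in rad. A call has 1 to 5 rows; each row is the pose to reach, as a shift and turn from the pose commanded when the call began, along the tool's axes at that moment; what a row does not reach only later rows make up. A row lasts 1/8 s, in which the tool goes at most 62.5 mm and 10.7 degrees, less where a joint would pass 70% of its speed; a pose out of reach is approached as far as the arm can. A call with a gripper value outside its range is refused whole. "gripper" is the closure, from -1 (fully open) to 1 (shut), set as the call begins (left out, the last holds). The fingers move at their own pace and stop on an object; "grip_force" is the grip in N (left out, the last holds). Time passes only in rows, so rows that repeat a pose let the fingers close. It gives the time, the measured TCP pose, the force, the opening and the grip force at its end, in the units of the state.
- manip.get_state(): the state, without advancing time (a new reading comes with each control period).
- manip.snapshot(name): name is "scene" or "top"; returns the picture (384x512x3 uint8, red, green, blue); there is no depth.
- manip.camera_model(name): a dict with "K" (3x3 intrinsics, pixels), "dist" ([k1, k2, p1, p2, k3] as OpenCV has them; the pictures are not rectified), "xyz" and "attitude" of the camera in the world. Camera axes: x right, y down, z forward; pixel columns grow to the right and rows downward; lengths in m; the calibration is good to about 2 mm. A picture is of the moment at which its call begins. camera_model takes no time and is no camera call.
- manip.sign_off(): hands the job in; it is judged then, once.
The state is a dict: "time_s": time; "q": joint angles; "joint_vel": joint speeds; "tau": joint torques, N m; "position": TCP position; "eef_rot": TCP orientation; "force": force on the tool from outside, world axes, zero at the start; "ft_torque": the same for the moment, N m; "opening": finger opening in m; "gripper_force": force on a finger pad.
Only numpy, scipy, OpenCV 4.12 (cv2) and the standard library are available. Lean on these libraries where they do the work, as an engineer would, in place of code of your own. Each camera call takes 0.05 s, during which the arm holds its last target. There are 200 camera calls.

## Task

Lay the two ripe apricots from the wooden tray into the lower crate of the fruit stand, each down on the crate's floor beside the apricot that already lies somewhere in there, not on top of it. They bruise easily: lower each one in until you feel it touch and only then let go - do not drop it, let it roll in, or press it or anything else hard against the stand. Leave the shot glass and the espresso cup where they stand.

Things in the scene. Friction and masses are not known exactly. Their poses are not given: they have to be found in the camera images.
- apricot_a: First loose apricot: a plain orange-yellow ball 48 mm across, 46 mm high, about 0.06 kg (the weight varies), with a small flat underside 18 mm across on which it stands without rolling. Starts on the tray, one towards each end of it. Origin at the centre of the flat underside, z up as it stands.
- apricot_a_center (a point): Centre of the first apricot's ball, 22 mm above its flat underside; radius 24 mm.
- apricot_b: Second loose apricot, the same in every way.
- apricot_b_center (a point): Centre of the second apricot's ball.
- tray: Flat dark wooden serving tray, 130 x 200 x 16 mm, fixed to the worktop. Origin at the centre of its underside, z up, y along its 200 mm length. The board's top is 8 mm above the worktop; along both long edges (x = +-57 to +-65 mm) runs a rim 16 mm high. A tall coffee grinder stands behind it at world x > 0.52, y < -0.16 m.
- fruit_stand: Fixed two-tier slatted fruit stand, 312 mm wide (y), 286 mm high. Origin on the worktop under its middle; x points to its back, the open front faces -x (the robot), z up. Lower crate inside: y = -135 to +135 mm, upright back wall at x = +85 mm, side walls up to z = 66 mm (127 mm ahead of x = -65 mm). One more such apricot, loose, untracked, lies at the foot of the back wall, anywhere in y.
- lip_top (a point): Middle of the top edge of the lower crate's front lip, at (-105, 0, 125) mm in the stand's frame. The lip is slats 9 mm thick that lean outward, from (x, z) = (-45, 45) mm at the floor up to this edge. Tools must pass above and behind it.
- overhang (a point): Middle of the front top edge of the fixed upper crate (holds lemons), at (-26, 0, 275) mm in the stand's frame. Its lip leans out to this edge from (x, z) = (+11, 215) mm, and its underside runs back from there at z = 215 mm: no way in from straight above. A tool leaning back to the robot by about 36 degrees from vertical (30 to 42) passes between it and the lower lip.
- crate_floor: Floor of the lower crate, fixed, 130 mm deep, 270 mm wide. Origin on its upper face, mid back edge at the wall: (85, 0, 22) mm in the stand's frame. It slopes 10 degrees down to the back: x down the slope (floor from -130 to 0 mm), y the width, z square to it. An apricot on it has its centre at z = 24 mm; at rest at the back wall it is at x = -29 mm; let go elsewhere it rolls there.
- glass: Shot glass, clear, 48 mm across, 61 mm high, loose, a bystander. Origin at the centre of its underside, z up.
- espresso_cup: Small cream ceramic espresso cup with an ear, 65 x 83 mm, 53 mm high, loose, a bystander. Origin at its underside, z up.
Things that resemble listed ones, but are neither listed nor needed, are in the scene too. What is shaped like the apricot_a but blue is not meant.

How it is judged:
At the end, for the whole second after the job is handed in: Both apricots lie at rest inside the lower crate, let go, each within 9 mm of touching the crate's floor (its centre 12 to 33 mm above the floor, square to it), within the crate's width and between its back wall and lip (z of apricot_a_center in the frame of crate_floor between 0.012 and 0.033 m and x of apricot_a_center in the frame of crate_floor between -0.125 and 0 m and y of apricot_a_center in the frame of crate_floor between -0.135 and 0.135 m and linear speed of each of apricot_a, apricot_b below 0.03 m/s and contact force between each of apricot_a, apricot_b and the fingers below 0.05 N and z of apricot_b_center in the frame of crate_floor between 0.012 and 0.033 m and x of apricot_b_center in the frame of crate_floor between -0.125 and 0 m and y of apricot_b_center in the frame of crate_floor between -0.135 and 0.135 m).
It fails at once if An apricot was dropped or rolled in: it moved faster than 0.4 m/s (a fall of about 8 mm) with no finger touching it ((linear speed of apricot_a above 0.4 m/s and contact force between apricot_a and the fingers below 0.01 N) or (linear speed of apricot_b above 0.4 m/s and contact force between apricot_b and the fingers below 0.01 N)).
It fails at once if An apricot, or anything else, was pressed or knocked against the fruit stand or its floor with more than 30 N (contact force between any of fruit_stand, crate_floor and anything else above 30 N).
It fails at once if The shot glass or the espresso cup was moved by more than 30 mm or tipped over (distance of any of glass, espresso_cup from where it was at the start of the episode above 0.03 m or angle between any of glass, espresso_cup's own z axis and vertical above 0.5 rad).
It also fails if it takes over 72 s, if anything falls off the work surface, if the arm or the gripper's body presses on something with over 40 N, if the wrist force passes 120 N, or if a joint passes its speed limit or range.

## Working session

There is one attempt and no reset: what is moved stays moved. The work goes in short steps, Python scripts to look and compute and a tool call to move; the robot and the scene stay as the last step left them, time stands still between calls to the robot, and variables do not carry over. Pictures are saved under pics/ and viewed, at most 10 in all, crops included, and the job is handed in when it is done.

Besides the shell and the picture viewer there is one more tool, called as name(argument=value, ...), one argument or row to a line, values as JSON. apply_moves: Moves the arm, as the interface text tells. Its arguments: {"type":"object","properties":{"rows":{"type":"array"},"gripper":{"type":"number"},"grip_force":{"type":"number"}},"required":["rows"]}

```bash
mkdir -p pics; ls; python3 - <<'E'
from rig import manip
import cv2
for n in("scene","top"):
    cv2.imwrite(f"pics/{n}0.png",manip.snapshot(n)[:,:,::-1]); print(n,manip.camera_model(n))
print(manip.get_state())
E
```

```text
pics
scene {'K': array([[463.52808176,   0.        , 254.55846735],
       [  0.        , 463.52808176, 196.01831179],
       [  0.        ,   0.        ,   1.        ]]), 'dist': array([0.035861, 0.      , 0.      , 0.      , 0.      ]), 'xyz': array([0.02978548, 0.37535539, 0.90520816]), 'attitude': array([[-0.63415326, -0.57226985,  0.51995853],
       [-0.77301173,  0.45410706, -0.44298943],
       [ 0.01739266, -0.68285724, -0.73034478]])}
top {'K': array([[351.49116871,   0.        , 256.4560686 ],
       [  0.        , 351.49116871, 189.35615042],
       [  0.        ,   0.        ,   1.        ]]), 'dist': array([-0.08265753,  0.        ,  0.        ,  0.        ,  0.        ]), 'xyz': array([ 0.4312901 , -0.08480538,  1.03364413]), 'attitude': array([[-0.01015189, -0.98810881,  0.15342075],
       [-0.99985431,  0.01213618,  0.01200266],
       [-0.01372187, -0.15327655, -0.98808806]])}
{'time_s': 0.1, 'q': array([ 1.18848492,  0.41792514, -0.01031807,  1.61407189,  0.00469347,
        1.11068683, -0.05304172]), 'joint_vel': array([-0.00018863, -0.00115309,  0.00090106, -0.00090405,  0.00152115,
       -0.00049689,  0.0013316 ]), 'tau': array([ 1.65523630e-03, -8.52579761e+01,  6.39753118e-01, -4.26692176e+01,
       -4.89382935e-02,  1.64237194e-02,  2.01710882e-04]), 'position': array([ 0.20879335, -0.58873228,  0.18329869]), 'eef_rot': array([[ 9.42491444e-01,  3.34230007e-01, -4.23750154e-04],
       [ 3.34230268e-01, -9.42490938e-01,  9.79482104e-04],
       [-7.20083696e-05, -1.06478363e-03, -9.99999431e-01]]), 'force': array([-0.45491976, -0.59708088, -0.31221708]), 'ft_torque': array([-0.03974603,  0.01655186, -0.01498902]), 'gripper_force': 0.0, 'opening': 0.09403881186557168}
```

View pics/scene0.png

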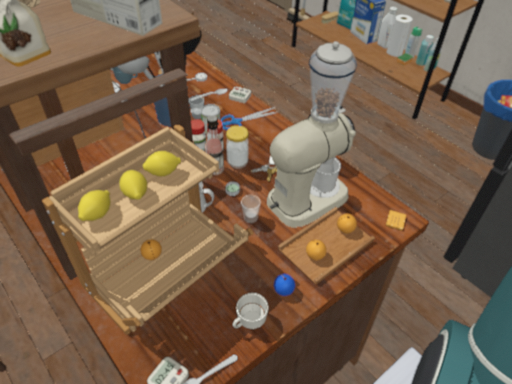

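View pics/top0.png

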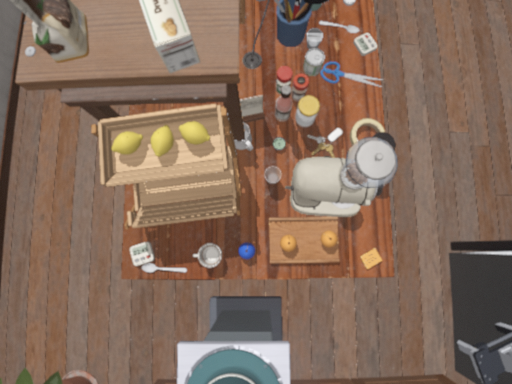

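The scene view shows the stand at left with the resident apricot at about (150,250) and the tray apricots at (317,250) and (347,222). In the top view they are at (288,243) and (329,240), the blue ball is at (247,251), the glass at (272,175) and the cup at (208,256). Next I'll crop in on the stand.

```bash
cat > h.py <<'E'
import numpy as np,cv2
from rig import manip
from scipy.optimize import least_squares
C={n:manip.camera_model(n) for n in("scene","top")}
def proj(n,P):
    c=C[n];R=c["attitude"].T;t=-R@c["xyz"]
    return cv2.projectPoints(np.atleast_2d(P).astype(float),cv2.Rodrigues(R)[0],t,c["K"],c["dist"])[0][:,0]
def ray(n,uv):
    c=C[n];u=cv2.undistortPoints(np.array([[uv]],float),c["K"],c["dist"])[0,0]
    d=c["attitude"]@np.array([u[0],u[1],1]);return c["xyz"],d/np.linalg.norm(d)
def atz(n,uv,z):
    o,d=ray(n,uv);return o+d*(z-o[2])/d[2]
def tri(a,b):
    A=[];B=[]
    for n,uv in(("scene",a),("top",b)):
        o,d=ray(n,uv);M=np.eye(3)-np.outer(d,d);A.append(M);B.append(M@o)
    return np.linalg.lstsq(np.vstack(A),np.hstack(B),rcond=None)[0]
def blobs(img,lo,hi,amin=60):
    h=cv2.cvtColor(img,cv2.COLOR_RGB2HSV);m=cv2.inRange(h,lo,hi)
    k,l,s,c=cv2.connectedComponentsWithStats(m)
    return [(c[i].round(1),s[i]) for i in range(1,k) if s[i,4]>amin]
E
python3 - <<'E'
from h import *
for n in C:
    im=cv2.imread(f"pics/{n}0.png")[:,:,::-1].copy()
    px={"scene":[(150,250),(317,250),(347,222)],"top":[(288,243),(329,240)]}[n]
    hs=cv2.cvtColor(im,cv2.COLOR_RGB2HSV)
    print(n,[hs[v,u] for u,v in px])
    for c,s in blobs(im,(10,170,130),(22,255,255),40): print(c,s)
s=cv2.imread("pics/scene0.png")[120:335,30:260]; cv2.imwrite("pics/s1.png",cv2.resize(s,None,fx=2.7,fy=2.7,interpolation=cv2.INTER_CUBIC))
s=cv2.imread("pics/top0.png")[95:275,85:345]; cv2.imwrite("pics/t1.png",cv2.resize(s,None,fx=3,fy=3,interpolation=cv2.INTER_CUBIC))
E
```

```text
scene [array([ 18, 169, 180], dtype=uint8), array([ 19, 164, 219], dtype=uint8), array([ 19, 168, 225], dtype=uint8)]
[31.6 59.1] [13 52 35 14 79]
[199.8  62. ] [187  52  25  20 153]
[192.5  70.8] [187  66  15  12  82]
[222.9  79. ] [211  71  24  18 168]
[209.4  86.4] [197  81  26  12 154]
[233.4 106.8] [211  95  43  22 337]
[282.  123.7] [273 119  18  10  49]
[251.5 126.7] [243 122  15  12  62]
[267.8 135.9] [259 130  18  12  79]
[ 89.2 154.7] [ 78 146  26  17 180]
[ 59.4 163.8] [ 55 159  10  12  54]
[377.  190.9] [352 174  56  35 383]
[357.2 193.6] [347 181  22  25 175]
[346.9 223. ] [337 213  20  20 263]
[374.7 227.9] [363 220  23  17  88]
[386.8 227.3] [382 223  12   9  44]
[405.8 236.5] [398 232  18  10  57]
[150.6 249.3] [141 240  20  19 283]
[316.1 249.8] [307 240  19  20 261]
[350.2 278.5] [344 274  14  10  61]
[341.  285.9] [336 282  11   9  51]
[260.6 345.4] [254 339  13  13  75]
[248.3 349.5] [237 340  23  20 177]
[129.8 357.9] [125 349  11  20 100]
[239.8 356. ] [231 348  18  17  84]
[117.6 357.1] [110 351  14  15  84]
top [array([ 15, 144, 184], dtype=uint8), array([ 17, 136, 227], dtype=uint8)]
```

View pics/s1.png

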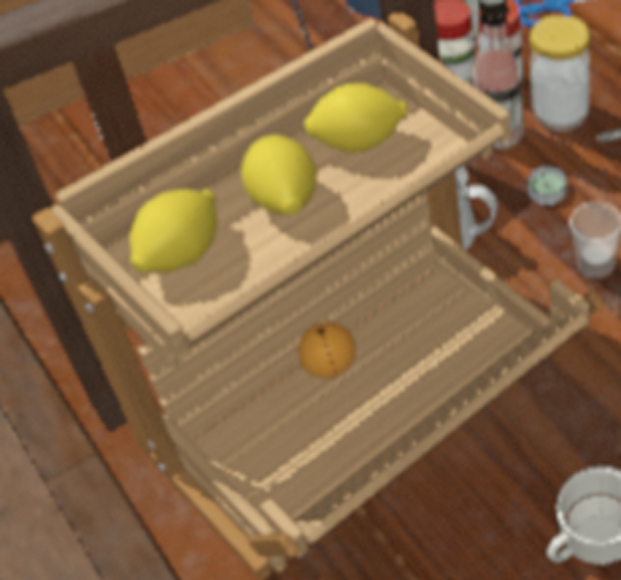

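View pics/t1.png

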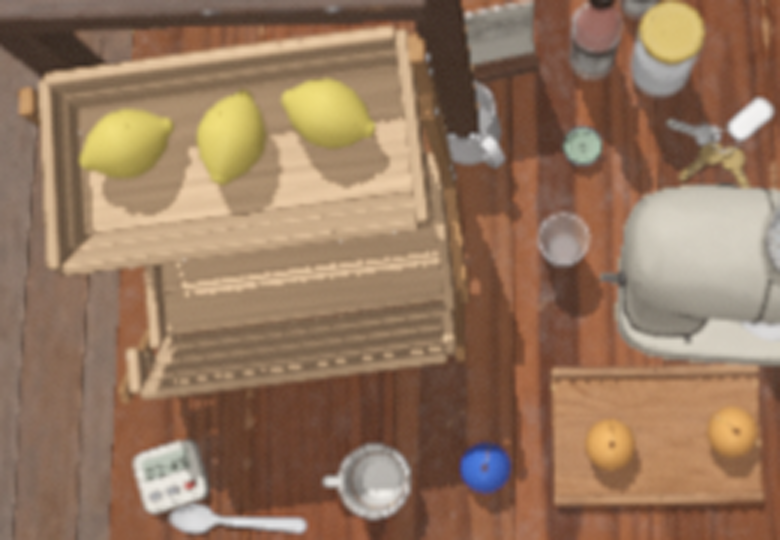

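```bash
cat > fit.py <<'E'
from h import *
S=lambda u,v:(u/2.7+30-.3,v/2.7+120-.3)
T=lambda u,v:(u/3+85-.33,v/3+95-.33)
# stand corners clicked: (name, left(+y)?, px)
obs=[("scene",'u',1,S(183,337)),("scene",'u',-1,S(508,127)),("top",'u',1,T(60,270)),("top",'u',-1,T(430,227)),
 ("scene",'l',1,S(308,540)),("scene",'l',-1,S(586,312)),("top",'l',1,T(145,395)),("top",'l',-1,T(455,357))]
def W(p,X):
    c,s=np.cos(p[2]),np.sin(p[2]);X=np.asarray(X,float)
    return X@np.array([[c,-s,0],[s,c,0],[0,0,1]]).T+[p[0],p[1],0]
def res(p):
    r=[]
    for n,k,s,uv in obs:
        X=(-.026,s*p[3],.275) if k=='u' else (-.105,s*p[4],.125)
        r.append(proj(n,W(p,X))[0]-uv)
    return np.ravel(r)
if __name__=="__main__":
    f=least_squares(res,[.65,.25,0,.15,.14],loss='soft_l1');p=f.x;print(p.round(4));print(res(p).reshape(-1,2).round(1))
    np.save("stand.npy",p)
    tp=cv2.imread("pics/top0.png")[:,:,::-1].copy()
    bl=blobs(tp,(10,125,165),(24,255,255),40)
    print([(c,s) for c,s in bl if 220<c[1]<265 and 270<c[0]<345])
    # ball apparent disc centres, assume centre z=.030
    for uv in((316.1,249.8),(346.9,223)): print("scene",atz("scene",uv,.030).round(4))
    for uv in(T(610,446),T(733,432)): print("top",atz("top",uv,.030).round(4))
    print(tri((316.1,249.8),T(610,446)),tri((346.9,223),T(733,432)))
    r=atz("scene",(150.6,249.3),.05);c,s=np.cos(p[2]),np.sin(p[2])
    print("resident",r,np.array([[c,s],[-s,c]])@(r[:2]-p[:2]))
    print("glass",atz("top",T(564,240),.06),"cup",atz("top",T(375,482),.05))
    for n in C:
        im=cv2.resize(cv2.imread(f"pics/{n}0.png"),None,fx=2,fy=2)
        def L(pts,col):
            q=(proj(n,W(p,pts))*2+.5).astype(int);cv2.polylines(im,[q.reshape(-1,1,2)],False,col,1)
        L([(-.026,-p[3],.275),(-.026,p[3],.275)],(0,0,255));L([(-.105,-p[4],.125),(-.105,p[4],.125)],(0,0,255))
        L([(-.045,-.135,.045),(-.045,.135,.045),(.085,.135,.022),(.085,-.135,.022),(-.045,-.135,.045)],(255,0,0))
        L([(.085,-.135,.066),(-.065,-.135,.066)],(0,255,0));L([(.085,.135,.066),(-.065,.135,.066)],(0,255,0))
        for pt in (tri((316.1,249.8),T(610,446)),tri((346.9,223),T(733,432))):
            cv2.circle(im,tuple((proj(n,pt)[0]*2+.5).astype(int)),2,(255,0,255),-1)
        cv2.imwrite(f"pics/o_{n}.png",im[200:720,60:760] if n=="scene" else im[150:570,160:760])
E
python3 fit.py
```

```text
[0.5986 0.1324 0.1201 0.1397 0.1356]
[[ 1.2 -0.6]
 [ 2.2 -3.2]
 [-1.9  3.5]
 [-1.8  1.3]
 [-0.4 -3.4]
 [-0.1 -1.7]
 [-1.6  0.1]
 [-2.4 -0.5]]
[(array([328.3, 237.8]), array([320, 230,  18,  17, 230], dtype=int32)), (array([287.6, 241.9]), array([280, 234,  17,  17, 222], dtype=int32)), (array([309.1, 255.3]), array([301, 251,  18,   8,  90], dtype=int32))]
scene [ 0.4305 -0.1591  0.03  ]
scene [ 0.4414 -0.2758  0.03  ]
top [ 0.4316 -0.1602  0.03  ]
top [ 0.4431 -0.2768  0.03  ]
[ 0.43158814 -0.16043775  0.02766009] [ 0.44292208 -0.27755769  0.02735556]
resident [0.65731517 0.14598221 0.05      ] [0.05992184 0.0064002 ]
glass [ 0.62382658 -0.11914123  0.06      ] cup [0.40074019 0.05857103 0.05      ]
```

View pics/o_scene.png

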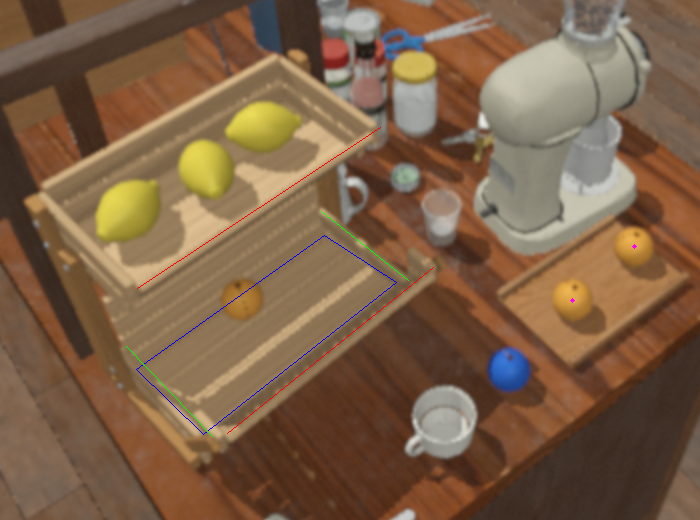

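The overlay sits well on the apricots. The lip and floor lines are within about 3 px, and the resident apricot's x comes out at 0.060 against the expected 0.0606. I'll check the edges by free triangulation.

```bash
python3 - <<'E'
from fit import *
p=np.load("stand.npy");c,s=np.cos(p[2]),np.sin(p[2]);R=np.array([[c,s,0],[-s,c,0],[0,0,1]])
for i in(0,1,4,5):
    X=tri(obs[i][3],obs[i+2][3]);print(obs[i][1:3],X.round(4),(R@(X-[p[0],p[1],0])).round(4))
E
```

```text
('u', 1) [0.5654 0.2685 0.2644] [-0.0166  0.1391  0.2644]
('u', -1) [ 0.5969 -0.0106  0.2594] [-0.0188 -0.1418  0.2594]
('l', 1) [0.4793 0.2553 0.1116] [-0.1038  0.1362  0.1116]
('l', -1) [ 0.5118 -0.0187  0.1144] [-0.1043 -0.1397  0.1144]
```

View pics/o_top.png

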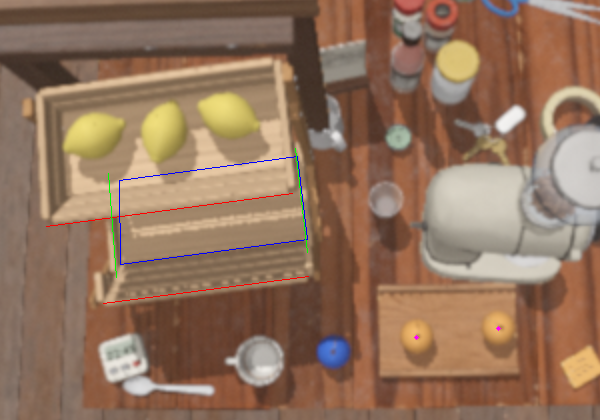

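```bash
cat > plan.py <<'E'
from fit import *
from scipy.spatial.transform import Rotation as Ro
def tool(yaw,tilt):
    z=np.array([np.sin(tilt)*np.cos(yaw),np.sin(tilt)*np.sin(yaw),-np.cos(tilt)])
    y=np.array([np.sin(yaw),-np.cos(yaw),0]);return np.column_stack([np.cross(y,z),y,z])
P=np.load("stand.npy");PA=np.array([.4315,-.1604,.0295]);PB=np.array([.4430,-.2773,.0295])
def go(*targets,s=None):
    s=s or manip.get_state();R=s["eef_rot"];p=s["position"]
    for pos,Rt in targets:
        print("row",(100*R.T@(np.asarray(pos)-p)).round(2),Ro.from_matrix(R.T@Rt).as_rotvec().round(3))
def st():
    s=manip.get_state();print("t",s["time_s"],"p",s["position"].round(4),"q",s["q"].round(2),"F",s["force"].round(2),"open",round(s["opening"],4),"gf",s["gripper_force"]);return s
E
python3 - <<'E'
from plan import *
c,s=np.cos(P[2]),np.sin(P[2])
for uv in(T(28,102),T(440,50)):
    w=atz("top",uv,.286);print("post",np.array([[c,s],[-s,c]])@(w[:2]-P[:2]))
az=np.arctan2(PB[1],PB[0]);print(az)
R=tool(az,.6);go((PB+[0,0,.03]-.10*R[:,2],R),(PB,R))
E
```

```text
post [0.11162183 0.14785778]
post [ 0.1071775 -0.1676949]
-0.55928890046902
row [ 28.97 -25.94   4.15] [-0.271  0.559  0.872]
row [ 32.48 -21.51  15.4 ] [-0.271  0.559  0.872]
```

apply_moves(
  rows=[
    [[29,-26,4.1],[-0.271,0.559,0.872]],
    [[29,-26,4.1],[-0.271,0.559,0.872]],
    [[29,-26,4.1],[-0.271,0.559,0.872]],
    [[29,-26,4.1],[-0.271,0.559,0.872]],
    [[29,-26,4.1],[-0.271,0.559,0.872]],
  ],
  gripper=-0.57,
  grip_force=6,
)

```text
time_s: 0.72
position: [0.3577, -0.3149, 0.1512]
eef_rot: [[0.78, -0.44, 0.445], [-0.366, -0.898, -0.246], [0.508, 0.029, -0.861]]
force: [2.7, -0.1, 0.2]
opening: 0.0738
gripper_force: 0.0
```

```bash
python3 - <<'E'
from plan import *
st();R=tool(-.56,.6);go((PB+[0,0,.03]-.10*R[:,2],R),(PB-.03*R[:,2],R))
E
```

```text
t 0.725 p [ 0.3577 -0.3149  0.1512] q [ 0.99 -0.05 -0.23  2.41 -0.49  0.29 -0.83] F [ 2.67 -0.14  0.24] open 0.0738 gf 0.0
row [-0.02 -7.74  0.79] [-0.031  0.065  0.104]
row [-1.1  -7.59 10.36] [-0.031  0.065  0.104]
```

apply_moves(
  rows=[
    [[0,-7.7,0.8],[-0.031,0.065,0.104]],
    [[0,-7.7,0.8],[-0.031,0.065,0.104]],
    [[0,-7.7,0.8],[-0.031,0.065,0.104]],
  ],
)

```text
time_s: 1.1
position: [0.3871, -0.2748, 0.1605]
eef_rot: [[0.723, -0.484, 0.494], [-0.398, -0.875, -0.275], [0.565, 0.002, -0.825]]
force: [-0.2, -0.5, 0.4]
opening: 0.0736
gripper_force: 0.0
```

```bash
python3 - <<'E'
from plan import *
st();R=tool(-.56,.6);go((PB-.05*R[:,2],R),(PB,R))
E
```

```text
t 1.1 p [ 0.3871 -0.2748  0.1605] q [ 1.49 -0.12 -0.84  2.45 -0.75  0.23 -0.75] F [-0.19 -0.53  0.42] open 0.0736 gf 0.0
row [-3.25 -2.66  8.64] [-0.029 -0.     0.047]
row [-3.26 -2.51 13.64] [-0.029 -0.     0.047]
```

```bash
python3 - <<'E'
from plan import *
R=tool(-.56,.38);go((PB-.07*R[:,2],R),(PB,R))
E
```

```text
row [-1.73 -2.64  6.81] [-0.024 -0.22   0.05 ]
row [-3.26 -2.51 13.64] [-0.024 -0.22   0.05 ]
```

apply_moves(
  rows=[
    [[-0.9,-1.7,3.5],[-0.024,-0.15,0.05]],
    [[-1.7,-2.6,6.8],[-0.024,-0.22,0.05]],
    [[-1.7,-2.6,6.8],[-0.024,-0.22,0.05]],
    [[-1.7,-2.6,6.8],[-0.024,-0.22,0.05]],
  ],
)

```text
time_s: 1.6
position: [0.4028, -0.2528, 0.1058]
eef_rot: [[0.792, -0.506, 0.34], [-0.479, -0.862, -0.167], [0.378, -0.031, -0.925]]
force: [-0.8, -0.3, 0.1]
opening: 0.0736
gripper_force: 0.0
```

```bash
python3 - <<'E'
from plan import *
st();R=tool(-.56,.38);go((PB-.07*R[:,2],R),(PB-.03*R[:,2],R),(PB,R))
E
```

```text
t 1.6 p [ 0.4028 -0.2528  0.1058] q [ 1.37  0.13 -0.89  2.34  0.24  0.34 -1.82] F [-0.85 -0.34  0.08] open 0.0736 gf 0.0
row [1.53 0.04 1.84] [-0.04  -0.007  0.015]
row [1.5  0.2  5.84] [-0.04  -0.007  0.015]
row [1.48 0.32 8.83] [-0.04  -0.007  0.015]
```

apply_moves(
  rows=[
    [[1.5,0,1.8],[-0.04,-0.007,0.015]],
    [[1.5,0,1.8],[-0.04,-0.007,0.015]],
    [[1.5,0,1.8],[-0.04,-0.007,0.015]],
  ],
)

```text
time_s: 1.98
position: [0.4208, -0.2617, 0.0952]
eef_rot: [[0.788, -0.528, 0.316], [-0.491, -0.849, -0.196], [0.371, -0.001, -0.929]]
force: [-0.1, 0.2, 0.1]
opening: 0.0737
gripper_force: 0.0
```

```bash
python3 - <<'E'
from plan import *
st();R=tool(-.56,.38);go((PB-.03*R[:,2],R),(PB,R))
E
```

```text
t 1.975 p [ 0.4208 -0.2617  0.0952] q [ 1.19  0.18 -0.76  2.3   0.48  0.36 -2.09] F [-0.12  0.16  0.08] open 0.0737 gf 0.0
row [0.08 0.15 4.1 ] [-0.002 -0.     0.003]
row [0.08 0.16 7.1 ] [-0.002 -0.     0.003]
```

apply_moves(
  rows=[
    [[0.1,0.15,2.5],[0,0,0]],
    [[0.1,0.15,5],[0,0,0]],
    [[0.1,0.15,7],[0,0,0]],
    [[0.1,0.15,7],[0,0,0]],
  ],
)

```text
time_s: 2.48
position: [0.4422, -0.2778, 0.0303]
eef_rot: [[0.788, -0.53, 0.314], [-0.492, -0.848, -0.196], [0.371, -0.0, -0.929]]
force: [-0.6, -0.2, 0.4]
opening: 0.0738
gripper_force: 0.0
```

```bash
python3 - <<'E'
from plan import *
st();R=tool(-.56,.38);go((PB,R))
E
```

```text
t 2.475 p [ 0.4422 -0.2778  0.0303] q [ 0.91  0.35 -0.48  2.29  0.88  0.24 -2.47] F [-0.63 -0.21  0.42] open 0.0738 gf 0.0
row [ 0.   -0.09  0.08] [-0.001  0.     0.001]
```

apply_moves(
  rows=[
    [[0,0,0],[0,0,0]],
    [[0,0,0],[0,0,0]],
    [[0,0,0],[0,0,0]],
    [[0,0,0],[0,0,0]],
    [[0,0,0],[0,0,0]],
  ],
  gripper=1,
  grip_force=8,
)

```text
time_s: 3.1
position: [0.4433, -0.2779, 0.0308]
eef_rot: [[0.787, -0.53, 0.316], [-0.492, -0.848, -0.197], [0.372, -0.0, -0.928]]
force: [-0.3, 0.1, -0.7]
opening: 0.0272
gripper_force: 0.0
```

```bash
python3 - <<'E'
from plan import *
st()
a=P[2];A=np.array([np.sin(.628)*np.cos(a),np.sin(.628)*np.sin(a),-np.cos(.628)])
def stand_pt(fx,fy,h):  # floor frame -> world
    c,s=np.cos(np.radians(10)),np.sin(np.radians(10));return W(P,(.085+fx*c+h*s,fy,.022-fx*s+h*c))
tb=stand_pt(-.045,-.065,.024);print("place",tb,"pre",tb-.27*A)
R=tool(-.56,.38);p=manip.get_state()["position"]
Rs=tool(a,.628)
go((p+[-.0,0,.12],R),(p+[-.02,.04,.22],tool(-.4,.45)),(tb-.27*A,Rs))
E
```

```text
t 3.1 p [ 0.4433 -0.2779  0.0308] q [ 0.91  0.35 -0.48  2.29  0.88  0.24 -2.47] F [-0.25  0.05 -0.71] open 0.0272 gf 0.016965367649390828
place [0.65091072 0.07329042 0.05344955] pre [0.49342177 0.0542778  0.27193468]
row [  4.47  -0.   -11.14] [-0.001 -0.001  0.002]
row [  4.65  -2.34 -21.84] [ 0.064  0.068 -0.145]
row [ -3.41 -30.84 -27.34] [ 0.329  0.237 -0.595]
```

```bash
python3 - <<'E'
from plan import *
a=manip.snapshot("scene")[150:350,230:430];b=manip.snapshot("top")[150:350,220:420]
cv2.imwrite("pics/m1.png",cv2.resize(np.hstack([a,b])[:,:,::-1],None,fx=2,fy=2,interpolation=cv2.INTER_CUBIC));st()
E
```

```text
t 3.2 p [ 0.4439 -0.2777  0.0311] q [ 0.91  0.35 -0.48  2.29  0.88  0.24 -2.47] F [-0.62  5.97 13.92] open 0.0193 gf 7.381642933105468
```

View pics/m1.png

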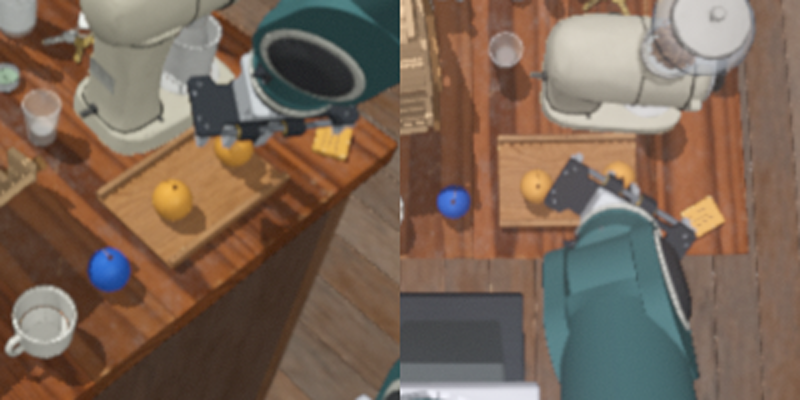

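```bash
python3 - <<'E'
from plan import *
for n in C:
    im=manip.snapshot(n)
    for c,s in blobs(im,(10,150,150) if n=="scene" else (10,125,165),(24,255,255),40):
        if (n=="scene" and 300<c[0]<370 and 200<c[1]<290) or (n=="top" and 270<c[0]<345 and 225<c[1]<260): print(n,c,s)
s=st();print(proj("scene",s["position"]),proj("top",s["position"]))
for k in(-.05,.05): print(proj("scene",s["position"]+s["eef_rot"][:,2]*-.08+s["eef_rot"][:,1]*k),proj("top",s["position"]+s["eef_rot"][:,2]*-.08+s["eef_rot"][:,1]*k))
E
```

```text
scene [346.5 225.3] [337 218  20  14 168]
scene [315.7 248.7] [306 239  21  21 326]
scene [303.7 286.5] [290 270  24  29 158]
scene [336.8 287.8] [332 283  10  10  44]
top [330.7 234.5] [322 230  16  11 100]
top [287.2 241.7] [280 234  16  17 210]
t 3.3 p [ 0.4444 -0.2777  0.0314] q [ 0.91  0.35 -0.48  2.29  0.88  0.24 -2.47] F [-0.86  3.54 11.62] open 0.0178 gf 8.554763790427842
[[346.60478687 221.55331995]] [[329.36753818 238.20404592]]
[[334.09881941 212.60736058]] [[312.64777259 237.68886071]]
[[376.3567233  208.90639684]] [[345.6924942  257.57411613]]
```

The view shows the body over apricot b, and the ball is unmoved at about scene (347,225). The fingers have closed to 18 mm with an upward push, so they pinched above or beside its middle. I'll open, lift and compare the fingertips with the model.

apply_moves(
  rows=[
    [[0,0,0],[0,0,0]],
    [[0,0,0],[0,0,0]],
    [[0,0,0],[0,0,0]],
    [[0,0,0],[0,0,0]],
    [[0,0,0],[0,0,0]],
  ],
  gripper=-0.57,
)

```text
time_s: 3.92
position: [0.4432, -0.2779, 0.0307]
eef_rot: [[0.787, -0.53, 0.316], [-0.492, -0.848, -0.197], [0.372, -0.0, -0.928]]
force: [-0.4, 0.1, 0.1]
opening: 0.0641
gripper_force: 0.0
```

apply_moves(
  rows=[
    [[0,0,-2.5],[0,0,0]],
    [[0,0,-5],[0,0,0]],
    [[0,0,-7],[0,0,0]],
    [[0,0,-7],[0,0,0]],
  ],
)

```text
time_s: 4.42
position: [0.4211, -0.2649, 0.0967]
eef_rot: [[0.786, -0.531, 0.316], [-0.492, -0.848, -0.199], [0.374, 0.001, -0.928]]
force: [-0.1, 0.0, -0.7]
opening: 0.0739
gripper_force: 0.0
```

```bash
python3 - <<'E'
from plan import *
s=st();R=s["eef_rot"];p=s["position"];h=s["opening"]/2
out=[]
for n,(v,u) in (("scene",(150,290)),("top",(180,270))):
    im=manip.snapshot(n)
    for c,b in blobs(im,(10,150,150) if n=="scene" else (10,125,165),(24,255,255),40): 
        if (n=="scene" and 300<c[0]<370 and 200<c[1]<290) or (n=="top" and 270<c[0]<345 and 225<c[1]<260): print(n,c,b)
    g=cv2.resize(im[v:v+120,u:u+120,::-1],None,fx=3.3,fy=3.3,interpolation=cv2.INTER_CUBIC)
    for sg in(-1,1):
        q=np.array([p+R[:,2]*.014+sg*h*R[:,1],p-R[:,2]*.07+sg*h*R[:,1]]);q=((proj(n,q)-[u,v]+.5)*3.3).astype(int)
        cv2.line(g,tuple(q[0]),tuple(q[1]),(255,0,255) if sg>0 else (255,255,0),1)
    out.append(g)
cv2.imwrite("pics/m2.png",np.hstack(out))
E
```

```text
t 4.425 p [ 0.4211 -0.2649  0.0967] q [ 1.23  0.19 -0.8   2.3   0.5   0.36 -2.11] F [-0.14  0.03 -0.69] open 0.0739 gf 0.0
scene [346.2 222.4] [337 213  19  19 284]
scene [315.7 248.6] [306 239  21  21 326]
scene [345.7 277.9] [340 273  12  11  41]
scene [305.8 289. ] [299 281  15  18 129]
top [328.6 237.7] [321 230  17  17 219]
top [287.7 242. ] [280 234  17  17 225]
```

View pics/m2.png

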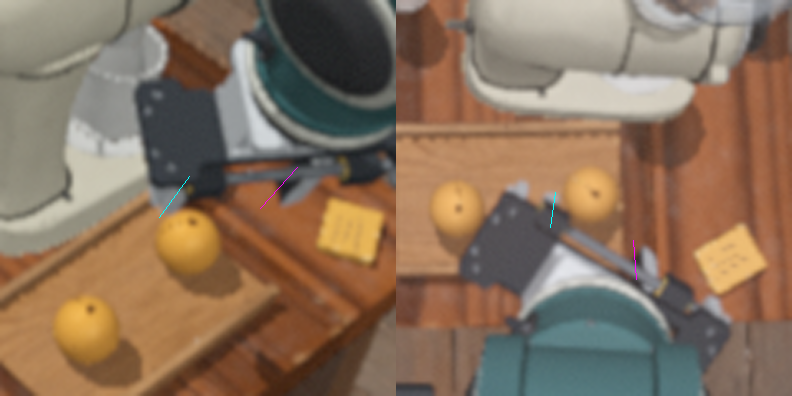

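The picture shows the fingertips in the scene crop at about (165,205) and (295,195). That is higher and further right than the model's (160,216) and (263,206), but they're too hidden to be sure. I'll put the tool upright and compare open and closed images.

```bash
python3 - <<'E'
from plan import *
go((PB+[0,0,.10],tool(-.65,0)))
E
```

```text
row [ 3.62 -0.09 -2.22] [-0.017 -0.381  0.09 ]
```

apply_moves(
  rows=[
    [[3.6,0,-2.2],[-0.017,-0.381,0.09]],
    [[3.6,0,-2.2],[-0.017,-0.381,0.09]],
    [[3.6,0,-2.2],[-0.017,-0.381,0.09]],
    [[3.6,0,-2.2],[-0.017,-0.381,0.09]],
    [[3.6,0,-2.2],[-0.017,-0.381,0.09]],
  ],
)

```text
time_s: 5.15
position: [0.4421, -0.277, 0.1285]
eef_rot: [[0.797, -0.604, -0.0], [-0.604, -0.797, -0.0], [0.0, 0.0, -1.0]]
force: [0.2, -0.0, -0.8]
opening: 0.0737
gripper_force: 0.0
```

```bash
python3 - <<'E'
from plan import *
s=st();np.save("o1.npy",np.stack([manip.snapshot("scene"),manip.snapshot("top")]));go((PB+[0,0,.10],tool(-.65,0)))
E
```

```text
t 5.15 p [ 0.4421 -0.277   0.1285] q [ 1.17  0.41 -0.82  1.9   0.36  0.98 -2.03] F [ 0.23 -0.01 -0.84] open 0.0737 gf 0.0
row [ 0.08 -0.05 -0.03] [ 0.    -0.001  0.002]
```

apply_moves(
  rows=[
    [[0,0,0],[0,0,0]],
    [[0,0,0],[0,0,0]],
    [[0,0,0],[0,0,0]],
    [[0,0,0],[0,0,0]],
    [[0,0,0],[0,0,0]],
  ],
  gripper=1,
)

```text
time_s: 5.88
position: [0.4426, -0.2775, 0.1295]
eef_rot: [[0.797, -0.604, 0.0], [-0.604, -0.797, 0.0], [0.0, -0.0, -1.0]]
force: [0.3, -1.4, -0.1]
opening: 0.0272
gripper_force: 0.0
```

```bash
python3 - <<'E'
from plan import *
s=st();R=s["eef_rot"];p=s["position"]
o=np.load("o1.npy");out=[]
a=manip.snapshot("scene");v,u=130,280
for im,h in((o[0],.037),(a,s["opening"]/2)):
    g=cv2.resize(im[v:v+120,u:u+120,::-1],None,fx=3.3,fy=3.3,interpolation=cv2.INTER_CUBIC)
    for sg in(-1,1):
        q=np.array([p+R[:,2]*.014+sg*h*R[:,1],p-R[:,2]*.07+sg*h*R[:,1]]);q=((proj("scene",q)-[u,v]+.5)*3.3).astype(int)
        cv2.line(g,tuple(q[0]),tuple(q[1]),(255,0,255) if sg>0 else (255,255,0),1)
    out.append(g)
cv2.imwrite("pics/m3.png",np.hstack(out))
E
```

```text
t 5.875 p [ 0.4426 -0.2775  0.1295] q [ 1.17  0.41 -0.82  1.9   0.36  0.98 -2.03] F [ 0.33 -1.43 -0.13] open 0.0272 gf 0.0
```

View pics/m3.png

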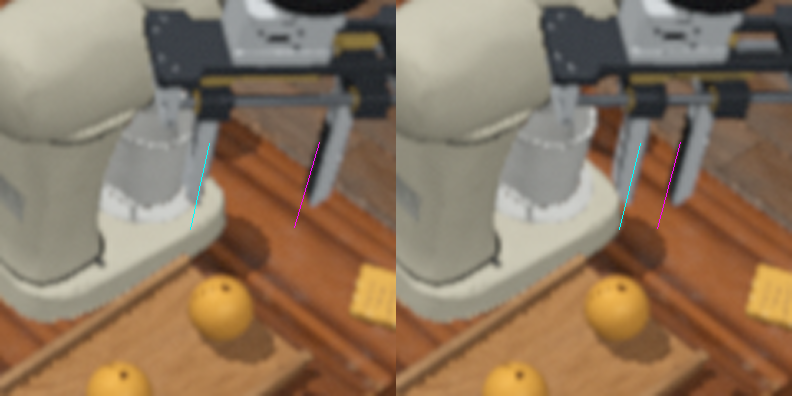

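The picture shows the real fingertips about 5 px right of and 7 to 9 px above the projected ones: mid-tip at crop (258,206) against (242,228). So the reported TCP and the actual hand differ by a few centimetres. I'll measure the height by a gentle touch on the tray between the apricots with closed fingers.

apply_moves(
  rows=[
    [[-4.1,-5.4,0],[0,0,0]],
    [[-4.1,-5.4,0],[0,0,0]],
    [[-4.1,-5.4,4.5],[0,0,0]],
    [[-4.1,-5.4,9.4],[0,0,0]],
    [[-4.1,-5.4,9.4],[0,0,0]],
  ],
)

```text
time_s: 6.55
position: [0.4409, -0.2088, 0.0335]
eef_rot: [[0.797, -0.604, -0.004], [-0.604, -0.797, 0.003], [-0.005, -0.0, -1.0]]
force: [0.6, 0.4, 1.1]
opening: 0.0003
gripper_force: 0.0
```

apply_moves(
  rows=[
    [[0,0,0.3],[0,0,0]],
    [[0,0,0.6],[0,0,0]],
    [[0,0,0.6],[0,0,0]],
  ],
)

```text
time_s: 6.92
position: [0.4429, -0.2101, 0.0303]
eef_rot: [[0.796, -0.605, 0.001], [-0.605, -0.796, -0.001], [0.001, -0.0, -1.0]]
force: [-0.2, 0.3, -0.4]
opening: 0.0005
gripper_force: 0.0
```

```bash
python3 - <<'E'
from plan import *
im=manip.snapshot("scene");st();cv2.imwrite("pics/chk.png",im[:,:,::-1])
for c,b in blobs(im,(10,150,150),(24,255,255),40): 
        if 300<c[0]<370 and 200<c[1]<290: print(c,b)
print(proj("scene",[.4429,-.2101,.0165]),proj("scene",[.433,-.218,.049]))
E
```

```text
t 6.975 p [ 0.4429 -0.21    0.0302] q [ 1.    0.51 -0.76  2.05  0.5   0.77 -2.28] F [0.18 1.26 0.05] open 0.0005 gf 0.0
[346.9 222.4] [338 213  19  19 267]
[315.7 248.8] [306 239  21  21 328]
[305.5 288.9] [299 281  15  18 137]
[337.1 286.5] [330 280  14  13  84]
[[326.91603856 239.2308181 ]] [[334.06992334 231.72995526]]
```

apply_moves(
  rows=[
    [[0,0,0.3],[0,0,0]],
    [[0,0,0.6],[0,0,0]],
    [[0,0,0.6],[0,0,0]],
  ],
)

```text
time_s: 7.35
position: [0.4424, -0.2095, 0.0233]
eef_rot: [[0.797, -0.604, -0.0], [-0.604, -0.797, 0.001], [-0.0, -0.001, -1.0]]
force: [0.9, -0.3, -0.8]
opening: 0.0002
gripper_force: 0.0
```

apply_moves(
  rows=[
    [[0,0,0.3],[0,0,0]],
    [[0,0,0.3],[0,0,0]],
  ],
)

```text
time_s: 7.6
position: [0.4425, -0.2096, 0.0203]
eef_rot: [[0.797, -0.604, -0.0], [-0.604, -0.797, 0.001], [-0.0, -0.0, -1.0]]
force: [-0.1, 0.0, 0.5]
opening: 0.0005
gripper_force: 0.0
```

apply_moves(
  rows=[
    [[0,0,0.25],[0,0,0]],
    [[0,0,0.5],[0,0,0]],
  ],
)

```text
time_s: 7.85
position: [0.4426, -0.2097, 0.0154]
eef_rot: [[0.797, -0.605, 0.0], [-0.605, -0.797, 0.0], [-0.0, -0.0, -1.0]]
force: [1.4, 0.4, 1.0]
opening: 0.0006
gripper_force: 0.0
```

apply_moves(
  rows=[
    [[0,0,0.25],[0,0,0]],
    [[0,0,0.5],[0,0,0]],
  ],
)

```text
time_s: 8.1
position: [0.4425, -0.2096, 0.0103]
eef_rot: [[0.797, -0.604, 0.0], [-0.604, -0.797, 0.0], [-0.0, -0.0, -1.0]]
force: [-0.5, -0.5, -0.8]
opening: 0.0001
gripper_force: 0.0
```

apply_moves(
  rows=[
    [[0,0,0.25],[0,0,0]],
    [[0,0,0.5],[0,0,0]],
  ],
)

```text
time_s: 8.35
position: [0.4426, -0.2096, 0.0054]
eef_rot: [[0.797, -0.604, 0.0], [-0.604, -0.797, 0.0], [-0.0, -0.0, -1.0]]
force: [-0.2, 1.1, -0.7]
opening: 0.0005
gripper_force: 0.0
```

apply_moves(
  rows=[
    [[0,0,0.2],[0,0,0]],
    [[0,0,0.4],[0,0,0]],
  ],
)

```text
time_s: 8.6
position: [0.4426, -0.2096, 0.0014]
eef_rot: [[0.797, -0.604, 0.0], [-0.604, -0.797, 0.0], [0.0, -0.001, -1.0]]
force: [-0.5, 0.6, 0.7]
opening: 0.0004
gripper_force: 0.0
```

apply_moves(
  rows=[
    [[0,0,0.2],[0,0,0]],
    [[0,0,0.3],[0,0,0]],
  ],
)

```text
time_s: 8.85
position: [0.4426, -0.2096, -0.0016]
eef_rot: [[0.797, -0.604, 0.0], [-0.604, -0.797, 0.0], [-0.0, -0.0, -1.0]]
force: [0.2, -0.5, -0.7]
opening: 0.0004
gripper_force: 0.0
```

apply_moves(
  rows=[
    [[0,0,0.2],[0,0,0]],
    [[0,0,0.3],[0,0,0]],
  ],
)

```text
time_s: 9.1
position: [0.4426, -0.2096, -0.0046]
eef_rot: [[0.797, -0.604, 0.0], [-0.604, -0.797, 0.0], [-0.0, -0.0, -1.0]]
force: [0.6, 0.2, -0.5]
opening: 0.0004
gripper_force: 0.0
```

apply_moves(
  rows=[
    [[0,0,0.2],[0,0,0]],
    [[0,0,0.3],[0,0,0]],
  ],
)

```text
time_s: 9.35
position: [0.4426, -0.2096, -0.0076]
eef_rot: [[0.797, -0.604, 0.0], [-0.604, -0.797, 0.0], [-0.0, -0.0, -1.0]]
force: [0.9, -0.6, 0.5]
opening: 0.0002
gripper_force: 0.0
```

apply_moves(
  rows=[
    [[0,0,0.2],[0,0,0]],
    [[0,0,0.3],[0,0,0]],
  ],
)

```text
time_s: 9.6
position: [0.4426, -0.2096, -0.0106]
eef_rot: [[0.797, -0.604, 0.0], [-0.604, -0.797, 0.0], [-0.0, -0.0, -1.0]]
force: [-0.2, 0.2, 0.0]
opening: 0.0006
gripper_force: 0.0
```

apply_moves(
  rows=[
    [[0,0,0.2],[0,0,0]],
    [[0,0,0.2],[0,0,0]],
  ],
)

```text
time_s: 9.85
position: [0.4425, -0.2096, -0.0126]
eef_rot: [[0.797, -0.604, 0.0], [-0.604, -0.797, 0.001], [-0.0, -0.001, -1.0]]
force: [-0.3, 0.2, 0.1]
opening: 0.0004
gripper_force: 0.0
```

apply_moves(
  rows=[
    [[0,0,0.2],[0,0,0]],
    [[0,0,0.2],[0,0,0]],
  ],
)

```text
time_s: 10.1
position: [0.4428, -0.2097, -0.0135]
eef_rot: [[0.797, -0.604, 0.0], [-0.604, -0.797, -0.001], [0.001, 0.001, -1.0]]
force: [-8.8, 3.6, 30.5]
opening: 0.0006
gripper_force: 15.2
```

Contact came at a reported z of -0.013, so the real tips sit 35 mm higher than the TCP reading implies. With the image shift, the hand is off by about (-10,-6,+35) mm in the world at this pose. I'll lift, open and grasp b with that correction.

apply_moves(
  rows=[
    [[0,0,-4],[0,0,0]],
    [[0,0,-8],[0,0,0]],
    [[4.5,4.3,-9],[0,0,0]],
    [[4.5,4.3,-9],[0,0,0]],
    [[4.5,4.3,-9],[0,0,0]],
  ],
  gripper=-0.57,
)

```text
time_s: 10.72
position: [0.4522, -0.2709, 0.0753]
eef_rot: [[0.796, -0.605, 0.0], [-0.605, -0.796, 0.001], [-0.0, -0.001, -1.0]]
force: [-0.3, 0.8, 0.6]
opening: 0.0472
gripper_force: 0.0
```

```bash
python3 - <<'E'
from plan import *
s=st();OFF=np.array([-.010,-.006,.035]);R=tool(-.65,0)
go((PB-OFF+[0,0,.05],R),(PB-OFF,R))
E
```

```text
t 10.725 p [ 0.4522 -0.2709  0.0753] q [ 1.11  0.5  -0.78  1.93  0.45  0.89 -2.12] F [-0.25  0.75  0.64] open 0.0472 gf 0.0
row [ 0.09 -0.01  3.08] [-0.001  0.     0.001]
row [ 0.09 -0.01  8.08] [-0.001  0.     0.001]
```

apply_moves(
  rows=[
    [[0,0,0],[0,0,0]],
    [[0,0,0],[0,0,0]],
    [[0.1,0,3],[0,0,0]],
    [[0.1,0,6],[0,0,0]],
    [[0.1,0,8],[0,0,0]],
  ],
)

```text
time_s: 11.35
position: [0.453, -0.2711, -0.0057]
eef_rot: [[0.797, -0.604, -0.0], [-0.604, -0.797, 0.001], [-0.001, -0.001, -1.0]]
force: [0.7, -0.3, 1.0]
opening: 0.0739
gripper_force: 0.0
```

apply_moves(
  rows=[
    [[0,0,0],[0,0,0]],
    [[0,0,0],[0,0,0]],
    [[0,0,0],[0,0,0]],
    [[0,0,0],[0,0,0]],
    [[0,0,0],[0,0,0]],
  ],
  gripper=1,
  grip_force=8,
)

```text
time_s: 11.98
position: [0.4538, -0.2721, -0.0038]
eef_rot: [[0.797, -0.605, 0.001], [-0.605, -0.797, -0.0], [0.001, -0.0, -1.0]]
force: [-0.9, 0.0, 8.3]
opening: 0.047
gripper_force: 8.0
```

Grasped at 47 mm. Now I'll lift, then measure where the held ball really is.

apply_moves(
  rows=[
    [[0,0,-3],[0,0,0]],
    [[0,0,-8],[0,0,0]],
    [[0,0,-13],[0,0,0]],
    [[0,0,-18],[0,0,0]],
    [[0,0,-18],[0,0,0]],
  ],
)

```text
time_s: 12.6
position: [0.4546, -0.2726, 0.1788]
eef_rot: [[0.796, -0.605, 0.004], [-0.605, -0.796, -0.003], [0.005, 0.0, -1.0]]
force: [0.4, 0.7, -2.1]
opening: 0.0469
gripper_force: 8.0
```

```bash
cat >> plan.py <<'E'
def stand_pt(fx,fy,h):
    c,s=np.cos(np.radians(10)),np.sin(np.radians(10));return W(P,(.085+fx*c+h*s,fy,.022-fx*s+h*c))
def axis(yaw,tilt): return tool(yaw,tilt)[:,2]
def look(pred,tag,rad=40):
    for n in C:
        im=manip.snapshot(n);cv2.imwrite(f"pics/{tag}_{n}.png",im[:,:,::-1]);q=proj(n,pred)[0];print(n,"pred",q.round(1))
        for c,b in blobs(im,(10,150,110) if n=="scene" else (8,120,110),(25,255,255),25):
            if np.hypot(*(c-q))<rad and max(b[2:4])<45: print("  ",c,b)
E
python3 - <<'E'
from plan import *
s=st();look(s["position"]+[-.01,-.006,.035],"h1")
tb=stand_pt(-.045,-.065,.024);A=axis(P[2],.628);R=tool(P[2],.628)
OFF=np.array([-.016,-.010,.031]);pre=tb-.27*A-OFF;print(tb,pre)
go((pre,R),s=s)
E
```

```text
t 12.6 p [ 0.4546 -0.2726  0.1788] q [ 1.2   0.36 -0.87  1.84  0.32  1.08 -2.01] F [ 0.37  0.7  -2.07] open 0.0469 gf 7.9999368129938375
scene pred [360.5 167.4]
top pred [344.8 236.8]
[0.65091072 0.07329042 0.05344955] [0.50942177 0.0642778  0.24093468]
row [-15.97 -30.14  -6.3 ] [ 0.244  0.591 -0.743]
```

```bash
python3 - <<'E'
from plan import *
s=st();p=s["position"]
go((p+[-.05,.03,.03],tool(-.55,.1)),(p+[-.05,.09,.06],tool(-.4,.2)),(p+[-.03,.15,.06],tool(-.25,.3)),(p+[0,.21,.06],tool(-.1,.4)),(p+[.03,.27,.06],tool(.02,.5)),s=s)
E
```

```text
t 12.7 p [ 0.4529 -0.272   0.1755] q [ 1.19  0.37 -0.87  1.84  0.32  1.08 -2.02] F [-0.07  1.01 -0.95] open 0.0471 gf 7.999990550597431
row [-5.79  0.64 -3.  ] [ 0.005  0.099 -0.099]
row [-9.42 -4.14 -6.  ] [ 0.025  0.198 -0.249]
row [-11.46 -10.13  -6.01] [ 0.06   0.296 -0.396]
row [-12.7  -16.72  -6.01] [ 0.11   0.389 -0.542]
row [-13.94 -23.32  -6.01] [ 0.168  0.481 -0.655]
```

apply_moves(
  rows=[
    [[-5.8,0.6,-3],[0.005,0.099,-0.1]],
    [[-9.4,-4.1,-6],[0.025,0.198,-0.25]],
    [[-11.5,-10.1,-6],[0.06,0.296,-0.4]],
    [[-12.7,-16.7,-6],[0.11,0.39,-0.54]],
    [[-13.9,-23.3,-6],[0.17,0.48,-0.655]],
  ],
)

```text
time_s: 13.32
position: [0.4621, -0.0495, 0.2342]
eef_rot: [[0.9, -0.05, 0.433], [-0.049, -0.999, -0.015], [0.433, -0.007, -0.901]]
force: [2.3, 0.7, -1.0]
opening: 0.0472
gripper_force: 8.0
```

```bash
python3 - <<'E'
from plan import *
s=st()
tb=stand_pt(-.045,-.065,.024);A=axis(P[2],.628);R=tool(P[2],.628)
OFF=np.array([-.016,-.010,.031]);pre=tb-.27*A-OFF
go((pre,R),s=s)
E
```

```text
t 13.325 p [ 0.4621 -0.0495  0.2342] q [ 1.18 -0.31 -0.93  2.25 -0.52  0.68 -1.06] F [ 2.32  0.73 -0.96] open 0.0472 gf 7.998111361957854
row [  4.   -11.61   1.27] [ 0.081  0.179 -0.15 ]
```

apply_moves(
  rows=[
    [[2,-5,0.6],[0.04,0.09,-0.08]],
    [[4,-11.6,1.3],[0.08,0.18,-0.15]],
    [[4,-11.6,1.3],[0.08,0.18,-0.15]],
    [[4,-11.6,1.3],[0.08,0.18,-0.15]],
  ],
)

```text
time_s: 13.82
position: [0.5096, 0.063, 0.2404]
eef_rot: [[0.806, 0.116, 0.58], [0.092, -0.993, 0.071], [0.584, -0.003, -0.811]]
force: [-0.6, 0.2, -0.8]
opening: 0.0473
gripper_force: 8.0
```

```bash
python3 - <<'E'
from plan import *
s=st()
tb=stand_pt(-.045,-.065,.024);A=axis(P[2],.628);R=tool(P[2],.628)
OFF=np.array([-.016,-.010,.031]);pre=tb-.27*A-OFF
go((pre,R),s=s);look(s["position"]+OFF,"h2",60)
E
```

```text
t 13.825 p [0.5096 0.063  0.2404] q [ 1.   -0.3  -1.02  2.3  -0.68  0.45 -1.  ] F [-0.64  0.21 -0.83] open 0.0473 gf 7.999865204910748
row [ 0.03 -0.13 -0.04] [-0.001  0.004 -0.005]
scene pred [223.9 207.5]
   [219.7 182.3] [211 177  16  11  78]
top pred [197.8 215.5]
   [194.3 219.1] [185 209  20  21 349]
   [220.6 221.5] [218 218   6   8  31]
```

The top view sees the held ball at (194,219). That fits a purely axial error: the ball sits 38 mm behind the reported TCP along the tool axis. I'll insert with that.

```bash
cat >> plan.py <<'E'
OFFA=.038
def place(fy,backs,tilt=.628,fx=-.045,s=None):
    R=tool(P[2],tilt);t=stand_pt(fx,fy,.024);go(*[(t+R[:,2]*(OFFA-b),R) for b in backs],s=s)
E
python3 - <<'E'
from plan import *
s=st();place(-.065,[.27,.20,.13,.06,.03,.01,0],s=s)
E
```

```text
t 13.925 p [0.5099 0.0619 0.2408] q [ 1.   -0.3  -1.02  2.3  -0.68  0.45 -1.  ] F [ 0.47  0.38 -0.25] open 0.0472 gf 8.000021451007342
row [0.44 0.55 0.26] [ 0.     0.003 -0.006]
row [0.46 0.55 7.26] [ 0.     0.003 -0.006]
row [ 0.48  0.55 14.26] [ 0.     0.003 -0.006]
row [ 0.51  0.54 21.26] [ 0.     0.003 -0.006]
row [ 0.52  0.54 24.26] [ 0.     0.003 -0.006]
row [ 0.52  0.54 26.26] [ 0.     0.003 -0.006]
row [ 0.53  0.54 27.26] [ 0.     0.003 -0.006]
```

apply_moves(
  rows=[
    [[0.5,0.5,1],[0,0,0]],
    [[0.5,0.5,5],[0,0,0]],
    [[0.5,0.5,9],[0,0,0]],
    [[0.5,0.5,13],[0,0,0]],
    [[0.5,0.5,13],[0,0,0]],
  ],
)

```text
time_s: 14.55
position: [0.5486, 0.0365, 0.1835]
eef_rot: [[0.825, 0.078, 0.56], [0.08, -0.997, 0.021], [0.56, 0.028, -0.828]]
force: [0.7, -0.6, -0.5]
opening: 0.0469
gripper_force: 8.0
```

```bash
python3 - <<'E'
from plan import *
s=st();place(-.065,[.13,.06,.03,.01,0],s=s);b=s["position"]-.038*s["eef_rot"][:,2];look(b,"h3",30)
E
```

```text
t 14.55 p [0.5486 0.0365 0.1835] q [ 0.88  0.04 -1.05  2.28  0.41  0.27 -2.01] F [ 0.67 -0.62 -0.52] open 0.0469 gf 8.000240289838985
row [ 1.15 -2.79  7.39] [ 0.047  0.034 -0.018]
row [ 1.38 -3.12 14.38] [ 0.047  0.034 -0.018]
row [ 1.48 -3.27 17.37] [ 0.047  0.034 -0.018]
row [ 1.55 -3.36 19.37] [ 0.047  0.034 -0.018]
row [ 1.58 -3.41 20.37] [ 0.047  0.034 -0.018]
scene pred [221.6 212.5]
top pred [209.5 203. ]
   [209.3 202.4] [201 194  18  17 242]
```

apply_moves(
  rows=[
    [[0.6,-1.4,3],[0.02,0.02,-0.01]],
    [[1.1,-2.8,6],[0.047,0.034,-0.018]],
    [[1.1,-2.8,7],[0.047,0.034,-0.018]],
    [[1.1,-2.8,7],[0.047,0.034,-0.018]],
    [[1.1,-2.8,7],[0.047,0.034,-0.018]],
  ],
)

```text
time_s: 15.28
position: [0.594, 0.0683, 0.1316]
eef_rot: [[0.804, 0.122, 0.583], [0.099, -0.993, 0.071], [0.587, 0.0, -0.81]]
force: [0.6, -0.0, -0.6]
opening: 0.0468
gripper_force: 8.0
```

```bash
python3 - <<'E'
from plan import *
s=st();place(-.065,[.13,.06,.03,.01,0],s=s)
E
```

```text
t 15.275 p [0.594  0.0683 0.1316] q [ 0.45  0.24 -0.7   2.26  1.25  0.2  -2.81] F [ 0.58 -0.05 -0.55] open 0.0468 gf 7.999912579689408
row [0.03 0.19 0.48] [-0.001  0.001  0.002]
row [0.04 0.2  7.48] [-0.001  0.001  0.002]
row [ 0.04  0.2  10.48] [-0.001  0.001  0.002]
row [ 0.04  0.2  12.48] [-0.001  0.001  0.002]
row [ 0.04  0.2  13.48] [-0.001  0.001  0.002]
```

```bash
python3 - <<'E'
from plan import *
s=st();place(-.065,[.13,.10,.06,.03,.01],tilt=.55,s=s)
E
```

```text
t 15.275 p [0.594  0.0683 0.1316] q [ 0.45  0.24 -0.7   2.26  1.25  0.2  -2.81] F [ 0.58 -0.05 -0.55] open 0.0468 gf 7.999912579689408
row [0.75 0.19 0.5 ] [-0.001 -0.077  0.002]
row [0.52 0.2  3.49] [-0.001 -0.077  0.002]
row [0.21 0.2  7.48] [-0.001 -0.077  0.002]
row [-0.02  0.2  10.47] [-0.001 -0.077  0.002]
row [-0.18  0.2  12.47] [-0.001 -0.077  0.002]
```

apply_moves(
  rows=[
    [[0.7,0.2,0.5],[0,-0.077,0]],
    [[0.7,0.2,0.5],[0,-0.077,0]],
    [[0.6,0.2,1.5],[0,-0.077,0]],
    [[0.5,0.2,3],[0,-0.077,0]],
  ],
)

```text
time_s: 15.78
position: [0.6163, 0.0678, 0.1112]
eef_rot: [[0.845, 0.12, 0.52], [0.102, -0.993, 0.063], [0.524, 0.0, -0.852]]
force: [-0.1, -0.6, -0.2]
opening: 0.0472
gripper_force: 8.0
```

```bash
python3 - <<'E'
from plan import *
s=st();place(-.065,[.10,.06,.03,.01,0],tilt=.55,s=s)
E
```

```text
t 15.775 p [0.6163 0.0678 0.1112] q [ 0.45  0.34 -0.71  2.16  1.03  0.29 -2.56] F [-0.13 -0.56 -0.22] open 0.0472 gf 7.999864391604206
row [-0.03 -0.13  0.55] [ 0.    -0.002  0.   ]
row [-0.04 -0.13  4.55] [ 0.    -0.002  0.   ]
row [-0.04 -0.13  7.55] [ 0.    -0.002  0.   ]
row [-0.05 -0.13  9.55] [ 0.    -0.002  0.   ]
row [-0.05 -0.13 10.55] [ 0.    -0.002  0.   ]
```

apply_moves(
  rows=[
    [[0,-0.1,1.8],[0,0,0]],
    [[0,-0.1,3.6],[0,0,0]],
    [[0,-0.1,5.4],[0,0,0]],
    [[0,-0.1,7],[0,0,0]],
    [[0,-0.1,7],[0,0,0]],
  ],
)

```text
time_s: 16.4
position: [0.6536, 0.0739, 0.0537]
eef_rot: [[0.848, 0.122, 0.515], [0.104, -0.993, 0.064], [0.519, -0.0, -0.855]]
force: [0.8, -0.3, 0.5]
opening: 0.047
gripper_force: 8.0
```

```bash
python3 - <<'E'
from plan import *
s=st();place(-.065,[.03,.01,0],tilt=.55,s=s);b=s["position"]-.038*s["eef_rot"][:,2];look(b,"h4",30)
E
```

```text
t 16.4 p [0.6536 0.0739 0.0537] q [ 0.16  0.46 -0.39  2.11  1.28  0.19 -2.82] F [ 0.8  -0.25  0.45] open 0.047 gf 7.9999891051556915
row [-0.25  0.03  0.68] [-0.001  0.004  0.002]
row [-0.24  0.03  2.68] [-0.001  0.004  0.002]
row [-0.24  0.03  3.68] [-0.001  0.004  0.002]
scene pred [182.5 229.5]
top pred [203.9 170.1]
```

```bash
python3 - <<'E'
from plan import *
s=st()
R=tool(P[2]+.06,.53)
for h in (.044,.034,.028,.024):
    t=stand_pt(-.06,-.065,h); go((t+R[:,2]*OFFA,R),s=s)
E
```

```text
t 16.5 p [0.6534 0.0744 0.0542] q [ 0.16  0.46 -0.39  2.11  1.28  0.19 -2.82] F [-0.06 -0.43  0.03] open 0.0473 gf 8.00004492077278
row [-0.13 -0.03  1.23] [ 0.028 -0.016 -0.049]
row [-0.79 -0.03  1.99] [ 0.028 -0.016 -0.049]
row [-1.18 -0.03  2.44] [ 0.028 -0.016 -0.049]
row [-1.45 -0.03  2.74] [ 0.028 -0.016 -0.049]
```

apply_moves(
  rows=[
    [[0,0,0],[0.028,-0.016,-0.049]],
    [[-0.1,0,1.2],[0.028,-0.016,-0.049]],
    [[-0.1,0,1.2],[0.028,-0.016,-0.049]],
    [[-0.6,0,1.8],[0.028,-0.016,-0.049]],
    [[-0.6,0,1.8],[0.028,-0.016,-0.049]],
  ],
)

```text
time_s: 17.12
position: [0.6572, 0.0753, 0.0351]
eef_rot: [[0.849, 0.179, 0.497], [0.155, -0.984, 0.09], [0.505, 0.0, -0.863]]
force: [0.6, -1.1, -0.3]
opening: 0.0473
gripper_force: 8.0
```

```bash
python3 - <<'E'
from plan import *
s=st()
R=tool(P[2]+.06,.53)
for h in (.034,.028,.024,.020):
    t=stand_pt(-.06,-.065,h); go((t+R[:,2]*OFFA,R),s=s)
E
```

```text
t 17.125 p [0.6572 0.0753 0.0351] q [ 0.24  0.51 -0.47  2.09  1.33  0.2  -2.78] F [ 0.64 -1.11 -0.27] open 0.0473 gf 7.999966288480209
row [-0.13  0.    0.15] [0. 0. 0.]
row [-0.52 -0.    0.61] [0. 0. 0.]
row [-0.78 -0.01  0.92] [0. 0. 0.]
row [-1.04 -0.01  1.22] [0. 0. 0.]
```

apply_moves(
  rows=[
    [[-0.13,0,0.15],[0,0,0]],
    [[-0.26,0,0.31],[0,0,0]],
    [[-0.39,0,0.46],[0,0,0]],
    [[-0.39,0,0.46],[0,0,0]],
  ],
  grip_force=5,
)

```text
time_s: 17.62
position: [0.6573, 0.0752, 0.0297]
eef_rot: [[0.849, 0.18, 0.497], [0.155, -0.984, 0.09], [0.505, 0.0, -0.863]]
force: [0.3, -0.2, 2.2]
opening: 0.047
gripper_force: 5.0
```

apply_moves(
  rows=[
    [[-0.1,0,0.12],[0,0,0]],
    [[-0.1,0,0.12],[0,0,0]],
  ],
)

```text
time_s: 17.88
position: [0.6577, 0.075, 0.0291]
eef_rot: [[0.849, 0.18, 0.496], [0.155, -0.984, 0.09], [0.504, 0.0, -0.863]]
force: [0.9, -0.2, 6.9]
opening: 0.0472
gripper_force: 5.0
```

apply_moves(
  rows=[
    [[-0.1,0,0.12],[0,0,0]],
    [[-0.1,0,0.12],[0,0,0]],
  ],
)

```text
time_s: 18.12
position: [0.6578, 0.0743, 0.0281]
eef_rot: [[0.85, 0.18, 0.495], [0.155, -0.984, 0.09], [0.503, 0.001, -0.864]]
force: [2.1, -2.0, 6.9]
opening: 0.0469
gripper_force: 5.0
```

The feel steps from 0 to 2.2 N to a steady 6.9 N (slipping in the grip), so it is touching the floor. Releasing gently.

apply_moves(
  rows=[
    [[0,0,0],[0,0,0]],
    [[0,0,0],[0,0,0]],
    [[0,0,0],[0,0,0]],
    [[0,0,0],[0,0,0]],
  ],
  gripper=-0.22,
)

```text
time_s: 18.62
position: [0.6568, 0.0748, 0.0272]
eef_rot: [[0.851, 0.181, 0.494], [0.156, -0.984, 0.091], [0.502, 0.0, -0.865]]
force: [0.2, -0.8, 0.0]
opening: 0.0574
gripper_force: 0.0
```

```bash
python3 - <<'E'
from plan import *
s=st();R=s["eef_rot"];p=s["position"];im=manip.snapshot("scene");cv2.imwrite("pics/r1.png",im[:,:,::-1])
print(proj("scene",stand_pt(-.029,-.065,.024)))
for c,b in blobs(im,(10,150,110),(24,255,255),30):
    if 100<c[0]<260 and 180<c[1]<300: print(c,b)
E
```

```text
t 18.625 p [0.6568 0.0748 0.0272] q [ 0.23  0.53 -0.45  2.09  1.38  0.19 -2.82] F [ 0.24 -0.84  0.04] open 0.0574 gf 0.0
[[174.95892946 231.33773668]]
[150.4 249.4] [141 240  20  20 320]
```

apply_moves(
  rows=[
    [[0,0,-1.5],[0,0,0]],
    [[0,0,-3],[0,0,0]],
    [[0,0,-5],[0,0,0]],
    [[0,0,-7],[0,0,0]],
    [[0,0,-9],[0,0,0]],
  ],
)

```text
time_s: 19.3
position: [0.612, 0.0667, 0.1057]
eef_rot: [[0.851, 0.181, 0.494], [0.156, -0.984, 0.091], [0.502, 0.0, -0.865]]
force: [0.1, 0.2, -0.1]
opening: 0.057
gripper_force: 0.0
```

```bash
python3 - <<'E'
from plan import *
s=st();R=tool(P[2]+.03,.57);t=stand_pt(-.06,-.065,.024)
go((t-R[:,2]*(.25-OFFA),R),s=s)
look(stand_pt(-.029,-.065,.024),"r2",25)
E
```

```text
t 19.3 p [0.612  0.0667 0.1057] q [ 0.54  0.37 -0.79  2.15  0.94  0.3  -2.38] F [ 0.08  0.23 -0.11] open 0.057 gf 0.0
row [ -1.28  -0.4  -15.65] [-0.016  0.044  0.027]
scene pred [175.  231.3]
   [170.3 235.3] [165 227  14  15 113]
top pred [204.7 161.6]
```

Apricot b shows at scene (170,235), close to the expected (175,231). Retracting next. For apricot a I'll use the half-turned wrist, which keeps q7 away from its limit.

apply_moves(
  rows=[
    [[0,0,-4],[0,0,0]],
    [[-0.4,0,-8],[0,0,0]],
    [[-0.8,0,-12],[0,0,0]],
    [[-1,0,-16],[0,0,0]],
    [[-1,0,-17],[0,0,0]],
  ],
  gripper=-0.57,
)

```text
time_s: 20.02
position: [0.5261, 0.0324, 0.2162]
eef_rot: [[0.875, 0.15, 0.46], [0.142, -0.988, 0.052], [0.463, 0.02, -0.886]]
force: [-1.1, -1.2, -0.3]
opening: 0.0737
gripper_force: 0.0
```

```bash
python3 - <<'E'
from plan import *
H=np.diag([-1,-1,1]);s=st()
R=tool(-.35,0)@H
go(([.42,-.02,.24],tool(.9,.3)),([.40,-.08,.22],tool(1.7,.1)),(PA+[0,0,.065],R),s=s)
look(stand_pt(-.029,-.065,.024),"r3",25)
E
```

```text
t 20.025 p [0.5261 0.0324 0.2162] q [ 1.12 -0.08 -1.18  2.19 -0.19  0.51 -1.34] F [-1.12 -1.17 -0.35] open 0.0737 gf 0.0
row [-8.92  3.63 -7.27] [ 0.303 -0.165 -0.687]
row [-12.45   9.23  -6.73] [ 0.461 -0.286 -1.487]
row [-16.64  17.4    5.42] [ 0.638 -0.136 -2.57 ]
scene pred [175.  231.3]
   [174.4 231.9] [165 223  20  19 303]
top pred [204.7 161.6]
```

apply_moves(
  rows=[
    [[-6,2.5,-5],[0.08,-0.05,-0.17]],
    [[-9,3.6,-7.2],[0.16,-0.09,-0.35]],
    [[-9,3.6,-7.2],[0.23,-0.12,-0.52]],
    [[-9,3.6,-7.2],[0.3,-0.165,-0.687]],
    [[-11,6.5,-7],[0.35,-0.2,-0.87]],
  ],
)

```text
time_s: 20.75
position: [0.407, -0.0524, 0.2274]
eef_rot: [[0.629, 0.749, 0.207], [0.721, -0.662, 0.203], [0.289, 0.022, -0.957]]
force: [-0.5, -0.2, -0.7]
opening: 0.0742
gripper_force: 0.0
```

```bash
python3 - <<'E'
from plan import *
H=np.diag([-1,-1,1]);s=st()
R=tool(-.35,0)@H
go(([.40,-.08,.22],tool(1.9,.05)),(PA+[0,0,.10],R),s=s)
E
```

```text
t 20.75 p [ 0.407  -0.0524  0.2274] q [ 0.95 -0.12 -0.62  2.16 -0.4   0.98 -0.18] F [-0.55 -0.17 -0.73] open 0.0742 gf 0.0
row [-2.65  1.29  0.  ] [ 0.2   -0.209 -1.037]
row [-9.08  8.78  7.69] [ 0.299 -0.173 -1.926]
```

apply_moves(
  rows=[
    [[-2.6,1.3,0],[0.04,-0.04,-0.18]],
    [[-2.6,1.3,0],[0.08,-0.08,-0.37]],
    [[-2.6,1.3,0],[0.12,-0.12,-0.55]],
    [[-2.6,1.3,0],[0.15,-0.16,-0.74]],
    [[-2.6,1.3,0],[0.18,-0.19,-0.92]],
  ],
)

```text
time_s: 21.38
position: [0.401, -0.0799, 0.2192]
eef_rot: [[-0.19, 0.982, -0.001], [0.979, 0.19, 0.076], [0.075, 0.013, -0.997]]
force: [0.5, -0.8, -0.0]
opening: 0.0739
gripper_force: 0.0
```

```bash
python3 - <<'E'
from plan import *
H=np.diag([-1,-1,1]);s=st()
R=tool(-.35,0)@H
go((PA+[0,0,.10],R),s=s)
E
```

```text
t 21.375 p [ 0.401  -0.0799  0.2192] q [ 0.86  0.02 -0.68  2.04 -0.07  1.11  0.41] F [ 0.51 -0.77 -0.03] open 0.0739 gf 0.0
row [-9.13  1.34  8.33] [ 0.05  -0.061 -1.029]
```

apply_moves(
  rows=[
    [[-3,0.5,1],[0.01,-0.01,-0.18]],
    [[-6,1,3],[0.02,-0.02,-0.36]],
    [[-9.1,1.3,5],[0.03,-0.04,-0.54]],
    [[-9.1,1.3,8.3],[0.04,-0.05,-0.72]],
    [[-9.1,1.3,8.3],[0.05,-0.06,-0.9]],
  ],
)

```text
time_s: 22.0
position: [0.43, -0.1585, 0.1273]
eef_rot: [[-0.888, 0.459, -0.006], [0.459, 0.888, 0.004], [0.008, 0.001, -1.0]]
force: [-0.0, -0.6, 0.5]
opening: 0.0739
gripper_force: 0.0
```

```bash
python3 - <<'E'
from plan import *
H=np.diag([-1,-1,1]);s=st()
R=tool(-.45,0)@H
go((PA+[0,0,.01],R),(PA+[0,0,-.033],R),s=s)
look(PA,"a1",15)
E
```

```text
t 22.0 p [ 0.43   -0.1585  0.1273] q [ 0.91  0.26 -0.7   2.05  0.21  0.91  1.19] F [-0.04 -0.61  0.49] open 0.0739 gf 0.0
row [-0.29 -0.11  8.78] [ 0.001 -0.008 -0.027]
row [-0.32 -0.11 13.08] [ 0.001 -0.008 -0.027]
scene pred [316.2 249.4]
   [315.8 249.6] [306 239  21  22 357]
top pred [288.1 243.4]
```

apply_moves(
  rows=[
    [[-0.3,-0.1,3],[0,0,0]],
    [[-0.3,-0.1,6.5],[0,0,0]],
    [[-0.3,-0.1,10],[0,0,0]],
    [[-0.3,-0.1,13],[0,0,0]],
    [[-0.3,-0.1,13],[0,0,0]],
  ],
  gripper=-0.8,
)

```text
time_s: 22.72
position: [0.4321, -0.1588, -0.0009]
eef_rot: [[-0.885, 0.466, -0.005], [0.466, 0.885, 0.007], [0.008, 0.004, -1.0]]
force: [0.7, 0.3, 0.7]
opening: 0.0845
gripper_force: 0.0
```

apply_moves(
  rows=[
    [[0,0,0],[0,0,0]],
    [[0,0,0],[0,0,0]],
    [[0,0,0],[0,0,0]],
    [[0,0,0],[0,0,0]],
    [[0,0,0],[0,0,0]],
  ],
  gripper=1,
  grip_force=8,
)

```text
time_s: 23.35
position: [0.4332, -0.1593, 0.0014]
eef_rot: [[-0.886, 0.464, -0.001], [0.464, 0.886, 0.006], [0.004, 0.005, -1.0]]
force: [-0.7, -0.7, 6.1]
opening: 0.0473
gripper_force: 8.0
```

apply_moves(
  rows=[
    [[0,0,0],[0,0,0]],
    [[0,0,0],[0,0,0]],
  ],
)

```text
time_s: 23.6
position: [0.4332, -0.1593, 0.0013]
eef_rot: [[-0.886, 0.464, -0.001], [0.464, 0.886, 0.006], [0.004, 0.005, -1.0]]
force: [-0.6, 0.5, 7.1]
opening: 0.047
gripper_force: 8.0
```

apply_moves(
  rows=[
    [[0,0,-3],[0,0,0]],
    [[0,0,-8],[0,0,0]],
    [[0,0,-13],[0,0,0]],
    [[0,0,-18],[0,0,0]],
    [[0,0,-22],[0,0,0]],
  ],
)

```text
time_s: 24.22
position: [0.4333, -0.1606, 0.223]
eef_rot: [[-0.886, 0.464, -0.001], [0.464, 0.886, 0.006], [0.004, 0.005, -1.0]]
force: [0.0, -0.3, -1.3]
opening: 0.0475
gripper_force: 8.0
```

```bash
python3 - <<'E'
from plan import *
H=np.diag([-1,-1,1]);s=st();R=tool(P[2],.58)@H
t=stand_pt(-.06,.075,.024);pre=t+R[:,2]*(OFFA-.26);print(pre)
go(([.42,-.06,.24],tool(-.25,.2)@H),([.44,.02,.24],tool(-.05,.4)@H),(pre,R),s=s)
E
```

```text
t 24.225 p [ 0.4333 -0.1606  0.223 ] q [ 0.99  0.13 -0.75  1.93  0.09  1.12  1.29] F [ 0.03 -0.25 -1.3 ] open 0.0475 gf 7.9998605833498
[0.4986813  0.19592925 0.24174899]
row [ 5.85  8.3  -1.64] [-0.018 -0.202 -0.232]
row [ 7.79 16.32 -1.59] [-0.081 -0.396 -0.428]
row [10.75 34.62 -1.67] [-0.169 -0.564 -0.587]
```

apply_moves(
  rows=[
    [[3.5,5,-1],[-0.01,-0.12,-0.14]],
    [[6,10.5,-1.6],[-0.03,-0.25,-0.28]],
    [[8,16.3,-1.6],[-0.08,-0.39,-0.43]],
    [[9,22,-1.6],[-0.12,-0.46,-0.5]],
    [[10,28,-1.6],[-0.15,-0.52,-0.55]],
  ],
)

```text
time_s: 24.85
position: [0.4741, 0.1356, 0.2389]
eef_rot: [[-0.857, -0.084, 0.509], [-0.07, 0.996, 0.047], [-0.511, 0.005, -0.86]]
force: [1.1, -0.4, -0.9]
opening: 0.0472
gripper_force: 8.0
```

```bash
python3 - <<'E'
from plan import *
H=np.diag([-1,-1,1]);s=st();R=tool(P[2],.58)@H
t=stand_pt(-.06,.075,.024);pre=t+R[:,2]*(OFFA-.26)
go((pre,R),s=s)
E
```

```text
t 24.85 p [0.4741 0.1356 0.2389] q [ 0.78 -0.32 -1.04  2.26 -0.32  0.53  1.57] F [ 1.07 -0.37 -0.87] open 0.0472 gf 7.999169056201936
row [-2.68  5.81  1.29] [-0.015 -0.044 -0.033]
```

apply_moves(
  rows=[
    [[-1.4,3,0.6],[-0.015,-0.044,-0.033]],
    [[-2.7,5.8,1.3],[-0.015,-0.044,-0.033]],
    [[-2.7,5.8,1.3],[-0.015,-0.044,-0.033]],
    [[-2.7,5.8,1.3],[-0.015,-0.044,-0.033]],
  ],
)

```text
time_s: 25.35
position: [0.4988, 0.1944, 0.2411]
eef_rot: [[-0.833, -0.119, 0.54], [-0.099, 0.993, 0.066], [-0.544, 0.001, -0.839]]
force: [0.1, -0.4, -0.9]
opening: 0.0469
gripper_force: 8.0
```

```bash
python3 - <<'E'
from plan import *
H=np.diag([-1,-1,1]);s=st();R=tool(P[2],.58)@H
t=stand_pt(-.06,.075,.024)
go(*[(t+R[:,2]*(OFFA-b),R) for b in(.26,.18,.10)],s=s)
look(s["position"]-.038*s["eef_rot"][:,2],"a2",25)
print(atz("top",proj("top",t)[0],t[2]))
E
```

```text
t 25.35 p [0.4988 0.1944 0.2411] q [ 0.87 -0.24 -1.27  2.2  -0.11  0.47  1.31] F [ 0.1  -0.37 -0.91] open 0.0469 gf 8.00006504792691
row [-0.04  0.16 -0.05] [ 0.    -0.004 -0.002]
row [-0.07  0.15  7.95] [ 0.    -0.004 -0.002]
row [-0.11  0.15 15.95] [ 0.    -0.004 -0.002]
scene pred [162.7 250.9]
   [167.7 246.2] [162 239  13  16  78]
top pred [134.8 222.9]
[0.61946563 0.21051076 0.05605428]
```

apply_moves(
  rows=[
    [[0,0.15,2],[0,0,0]],
    [[0,0.15,4],[0,0,0]],
    [[0,0.15,6],[0,0,0]],
    [[-0.1,0.15,8],[0,0,0]],
    [[-0.1,0.15,8],[0,0,0]],
  ],
)

```text
time_s: 26.08
position: [0.543, 0.2015, 0.1733]
eef_rot: [[-0.834, -0.119, 0.539], [-0.098, 0.993, 0.067], [-0.543, 0.003, -0.84]]
force: [-0.7, -0.9, -0.2]
opening: 0.0474
gripper_force: 8.0
```

```bash
python3 - <<'E'
from plan import *
H=np.diag([-1,-1,1]);s=st();R=tool(P[2],.58)@H
t=stand_pt(-.06,.075,.024)
go(*[(t+R[:,2]*(OFFA-b),R) for b in(.18,.10,.06)],s=s)
look(s["position"]-.038*s["eef_rot"][:,2],"a3",25)
E
```

```text
t 26.075 p [0.543  0.2015 0.1733] q [ 0.51  0.23 -1.15  2.19  1.02  0.53  0.29] F [-0.69 -0.89 -0.17] open 0.0474 gf 7.999934436975309
row [-0.01 -0.02 -0.18] [ 0.002 -0.006 -0.002]
row [-0.06 -0.03  7.82] [ 0.002 -0.006 -0.002]
row [-0.08 -0.04 11.82] [ 0.002 -0.006 -0.002]
scene pred [151.1 259.7]
   [153.4 256.8] [148 250  12  15  45]
top pred [142.6 206.1]
   [128.5 193.8] [124 184  10  23 133]
   [141.8 202.7] [133 195  19  17 214]
```

apply_moves(
  rows=[
    [[0,0,2],[0,0,0]],
    [[0,0,4],[0,0,0]],
    [[0,0,6],[0,0,0]],
    [[-0.1,0,7.8],[0,0,0]],
    [[-0.1,0,7.8],[0,0,0]],
  ],
)

```text
time_s: 26.8
position: [0.5863, 0.2059, 0.1104]
eef_rot: [[-0.833, -0.117, 0.541], [-0.097, 0.993, 0.065], [-0.545, 0.002, -0.839]]
force: [-0.1, -0.2, -0.2]
opening: 0.0472
gripper_force: 8.0
```

```bash
python3 - <<'E'
from plan import *
H=np.diag([-1,-1,1]);s=st();R=tool(P[2],.56)@H
t=stand_pt(-.06,.075,.024)
go(*[(t+R[:,2]*(OFFA-b),R) for b in(.06,.03)],s=s)
for h in(.044,.038,.030,.024): go((stand_pt(-.06,.075,h)+R[:,2]*OFFA,R),s=s)
E
```

```text
t 26.8 p [0.5863 0.2059 0.1104] q [ 0.31  0.43 -0.95  2.16  1.38  0.56  0.02] F [-0.1  -0.22 -0.17] open 0.0472 gf 7.999897976460488
row [0.12 0.06 4.18] [ 0.     0.016 -0.003]
row [0.17 0.06 7.18] [ 0.     0.016 -0.003]
row [-1.15  0.06  8.72] [ 0.     0.016 -0.003]
row [-0.74  0.06  9.16] [ 0.     0.016 -0.003]
row [-0.19  0.06  9.75] [ 0.     0.016 -0.003]
row [ 0.22  0.06 10.18] [ 0.     0.016 -0.003]
```

apply_moves(
  rows=[
    [[0.1,0,2.5],[0,0.016,0]],
    [[0,0,5],[0,0.016,0]],
    [[-0.5,0,7],[0,0.016,0]],
    [[-1.1,0,8.7],[0,0.016,0]],
    [[-1.1,0,8.7],[0,0.016,0]],
  ],
  grip_force=5,
)

```text
time_s: 27.42
position: [0.643, 0.2125, 0.0443]
eef_rot: [[-0.841, -0.116, 0.528], [-0.097, 0.993, 0.064], [-0.532, 0.002, -0.847]]
force: [0.4, 0.4, -0.1]
opening: 0.0476
gripper_force: 5.0
```

```bash
python3 - <<'E'
from plan import *
H=np.diag([-1,-1,1]);s=st();R=tool(P[2],.56)@H
for h in(.038,.034,.030,.024): go((stand_pt(-.06,.075,h)+R[:,2]*OFFA,R),s=s)
E
```

```text
t 27.425 p [0.643  0.2125 0.0443] q [ 0.22  0.64 -0.83  2.05  1.57  0.59 -0.07] F [ 0.39  0.44 -0.13] open 0.0476 gf 4.9999217673303065
row [0.44 0.08 0.51] [ 0.     0.001 -0.004]
row [0.71 0.08 0.81] [ 0.     0.001 -0.004]
row [0.98 0.08 1.1 ] [ 0.     0.001 -0.004]
row [1.38 0.08 1.55] [ 0.     0.001 -0.004]
```

apply_moves(
  rows=[
    [[0.2,0,0.22],[0,0,0]],
    [[0.4,0,0.44],[0,0,0]],
    [[0.55,0,0.62],[0,0,0]],
    [[0.55,0,0.62],[0,0,0]],
  ],
)

```text
time_s: 27.92
position: [0.6415, 0.2125, 0.0354]
eef_rot: [[-0.841, -0.117, 0.528], [-0.098, 0.993, 0.064], [-0.532, 0.002, -0.847]]
force: [0.3, 0.0, -0.8]
opening: 0.0471
gripper_force: 5.0
```

apply_moves(
  rows=[
    [[0.12,0,0.13],[0,0,0]],
    [[0.12,0,0.13],[0,0,0]],
  ],
)

```text
time_s: 28.18
position: [0.6412, 0.2125, 0.0336]
eef_rot: [[-0.841, -0.117, 0.528], [-0.098, 0.993, 0.064], [-0.532, 0.002, -0.847]]
force: [0.1, -0.0, -0.9]
opening: 0.0476
gripper_force: 5.0
```

apply_moves(
  rows=[
    [[0.1,0,0.11],[0,0,0]],
    [[0.1,0,0.11],[0,0,0]],
  ],
)

```text
time_s: 28.42
position: [0.641, 0.2124, 0.0321]
eef_rot: [[-0.841, -0.117, 0.528], [-0.098, 0.993, 0.064], [-0.532, 0.002, -0.847]]
force: [-0.3, -0.1, -0.9]
opening: 0.0471
gripper_force: 5.0
```

apply_moves(
  rows=[
    [[0.1,0,0.11],[0,0,0]],
    [[0.1,0,0.11],[0,0,0]],
  ],
)

```text
time_s: 28.68
position: [0.6409, 0.2125, 0.0308]
eef_rot: [[-0.841, -0.117, 0.528], [-0.098, 0.993, 0.064], [-0.532, 0.002, -0.847]]
force: [-1.1, -0.2, -0.4]
opening: 0.0472
gripper_force: 5.0
```

apply_moves(
  rows=[
    [[0.1,0,0.11],[0,0,0]],
    [[0.1,0,0.11],[0,0,0]],
  ],
)

```text
time_s: 28.92
position: [0.6412, 0.2129, 0.03]
eef_rot: [[-0.84, -0.117, 0.529], [-0.098, 0.993, 0.064], [-0.533, 0.002, -0.846]]
force: [0.9, 1.1, 4.8]
opening: 0.0472
gripper_force: 5.0
```

apply_moves(
  rows=[
    [[0.07,0,0.08],[0,0,0]],
    [[0.07,0,0.08],[0,0,0]],
  ],
)

```text
time_s: 29.18
position: [0.6411, 0.2135, 0.0293]
eef_rot: [[-0.84, -0.118, 0.53], [-0.098, 0.993, 0.065], [-0.534, 0.003, -0.846]]
force: [0.1, 3.6, 6.4]
opening: 0.0473
gripper_force: 5.0
```

Contact is at the same height as before, with force rising to 5–6 N. Releasing.

apply_moves(
  rows=[
    [[0,0,0],[0,0,0]],
    [[0,0,0],[0,0,0]],
    [[0,0,0],[0,0,0]],
    [[0,0,0],[0,0,0]],
  ],
  gripper=-0.22,
)

```text
time_s: 29.68
position: [0.6404, 0.2123, 0.0282]
eef_rot: [[-0.841, -0.117, 0.528], [-0.098, 0.993, 0.064], [-0.532, 0.002, -0.847]]
force: [-0.1, 0.6, 0.0]
opening: 0.0574
gripper_force: 0.0
```

apply_moves(
  rows=[
    [[0,0,-1.5],[0,0,0]],
    [[0,0,-3],[0,0,0]],
    [[0,0,-5],[0,0,0]],
    [[0,0,-7],[0,0,0]],
    [[0,0,-9],[0,0,0]],
  ],
)

```text
time_s: 30.3
position: [0.5924, 0.2066, 0.1049]
eef_rot: [[-0.841, -0.117, 0.528], [-0.098, 0.993, 0.064], [-0.532, 0.002, -0.847]]
force: [-0.6, 0.5, 0.3]
opening: 0.057
gripper_force: 0.0
```

apply_moves(
  rows=[
    [[0,0,-3],[0,0,0]],
    [[0,0,-6],[0,0,0]],
    [[0,0,-9],[0,0,0]],
    [[0,0,-12],[0,0,0]],
    [[0,0,-14],[0,0,0]],
  ],
)

```text
time_s: 30.92
position: [0.5185, 0.1979, 0.2235]
eef_rot: [[-0.841, -0.117, 0.528], [-0.098, 0.993, 0.064], [-0.532, 0.002, -0.847]]
force: [-0.6, -0.0, 0.3]
opening: 0.0574
gripper_force: 0.0
```

```bash
python3 - <<'E'
from plan import *
s=st();im=manip.snapshot("scene")
for y in(-.065,.006,.075): print("exp",proj("scene",stand_pt(-.029,y,.024)))
for c,b in blobs(im,(10,150,110),(24,255,255),30):
    if 90<c[0]<260 and 180<c[1]<300: print(c,b)
E
```

```text
t 30.925 p [0.5185 0.1979 0.2235] q [ 0.71  0.   -1.25  2.17  0.49  0.5   0.77] F [-0.55 -0.01  0.26] open 0.0574 gf 0.0
exp [[174.95892946 231.33773668]]
exp [[150.51184235 248.84862014]]
exp [[125.02026848 267.10084734]]
[156.1 245.2] [150 239  11  15  83]
[120.3 270.4] [116 264  11  12  58]
```

apply_moves(
  rows=[
    [[0,0,-4],[0,0,0]],
    [[2,-5,-4],[0,0,0]],
    [[4,-10,-4],[0,0,0]],
    [[4,-16,-4],[0,0,0]],
    [[4,-22,-4],[0,0,0]],
  ],
)

```text
time_s: 31.6
position: [0.4872, -0.0029, 0.2348]
eef_rot: [[-0.841, -0.118, 0.527], [-0.1, 0.993, 0.063], [-0.531, 0.0, -0.847]]
force: [1.2, 0.4, 0.6]
opening: 0.057
gripper_force: 0.0
```

apply_moves(
  rows=[
    [[0,-6,0],[0,0,0]],
    [[0,-12,0],[0,0,0]],
    [[0,-14,0],[0,0,0]],
    [[0,-14,0],[0,0,0]],
  ],
)

```text
time_s: 32.1
position: [0.5036, -0.1415, 0.2337]
eef_rot: [[-0.843, -0.115, 0.526], [-0.096, 0.993, 0.063], [-0.529, 0.002, -0.848]]
force: [0.7, 0.6, -0.5]
opening: 0.0576
gripper_force: 0.0
```

```bash
python3 - <<'E'
from plan import *
s=st();im=manip.snapshot("scene")
for c,b in blobs(im,(10,150,110),(24,255,255),30):
    if 90<c[0]<260 and 180<c[1]<300: print(c,b)
cv2.imwrite("pics/final.png",cv2.resize(im[100:360,:300,::-1],None,fx=2.2,fy=2.2,interpolation=cv2.INTER_CUBIC))
E
```

```text
t 32.1 p [ 0.5036 -0.1415  0.2337] q [ 0.43 -0.08 -0.04  2.22 -0.51  0.56  2.46] F [ 0.73  0.6  -0.54] open 0.0576 gf 0.0
[221.4 181.2] [216 177  11  10  46]
[242.  194.7] [237 190  11  12  45]
[224.9 214.2] [214 201  26  31 246]
[174.4 231.9] [165 223  20  19 304]
[150.5 249.3] [141 240  20  20 327]
[126.7 265.7] [116 256  22  21 359]
```

View pics/final.png

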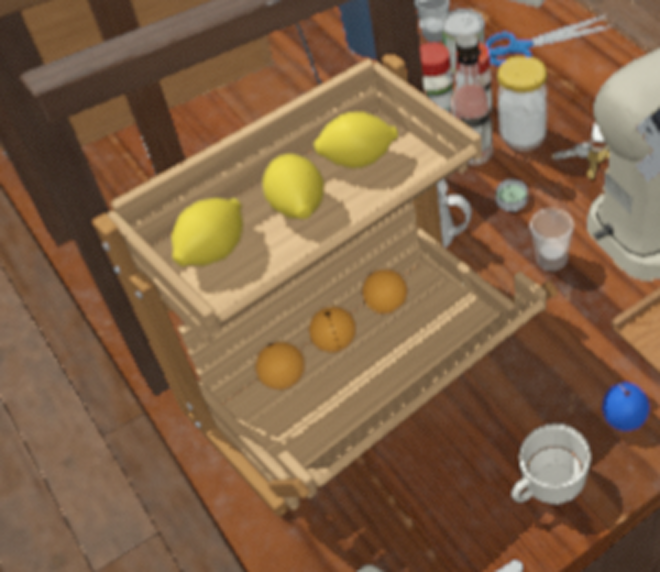

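The picture shows the three apricots in a row on the crate floor at the back wall, at crop (280,365), (332,329) and (385,291). The cup and the glass stand where they were, so I'm handing in.

```bash
python3 -c "
from rig import manip
print(manip.sign_off())"
```

```text
the job is handed in; nothing more can be done
None
```

Both apricots lie on the lower crate's floor at the back wall, one on each side of the apricot that was already there. I let each go only after feeling it touch, left the glass and cup where they stood, and handed the job in at about 32 s; no verdict came back.

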